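Charge the tumbling box with the rock sample and pin its lid shut

TASK

Get the rock sample ready for the tumbling test: carry the tray to the steel box, tip all the rock lumps into it (any that miss must go in too), and stand the empty tray back on the bench. Then swing the lid fully shut and lock it by pushing every loose lock pin fully home, from the front, through the lined-up holes of a box lug and the lid lug behind it, one pin to a lug, any lugs. Leave the other things on the bench where they are.

Things in the scene. Friction and masses are not known exactly. Their poses are not given: they have to be found in the camera images.
- box: Heavy dark steel open-topped box, fixed to the bench, 160 (x) x 200 (y) x 90 mm high, walls and floor 4 mm. Origin: centre of its underside; x points from its front (robot side, with three lugs) to its back (hinge side), y to the left along the front, z up. Pour over a side wall (+-y): the open lid stands at the back.
- lid (a joint): Hinge angle of the steel lid (rad): 0 = shut, lying level on the box; starts open at 1.35 to 1.6. Plate 160 x 200 x 6 mm, 0.5 kg, no knob; a stiff hinge (0.6 N m) keeps it where it is left, so push it right down. Three lugs 8 x 40 x 40 mm stand on its outer face at the free edge; shut, their 13 mm holes line up with the box lugs' holes, outer faces at box x = -75, tops at box z = 136 mm.
- hinge (a point): Point on the lid's hinge line, at box x = 80, y = 0, z = 90.5 mm; the hinge line runs along box y. Axes as the box's.
- lid_edge (a point): On the lid: middle of the tip of its middle lug; 151 mm from the hinge along the lid plate and 45.5 mm out from it on the lid's outer side. Lid shut: at box x = -71, y = 0, z = 136 mm. The lid can be closed by pushing here from behind, following the arc, then down.
- tray: Loose aluminium sample tray, 150 (x) x 100 (y) mm, floor 3 mm, 0.28 kg, walls 22 mm high at the back (-x) and both sides; the +x end is the open pouring lip. Origin: centre of the underside. Wooden bridge handle over the origin: a 14 x 14 mm bar along y, 100 mm long, centre at z = 66 mm; grip it from above, closing along x. The lumps slide out when it is tipped lip-down some 40 degrees or more.
- lug0 (a point): Mouth centre of the 13 mm hole in box lug 0 (box y = -65, z = 118 mm), on the lug's front face (box x = -90 mm). The lug is an upright steel plate on the box front, 8 mm thick, 40 mm wide, top at z = 131 mm. Axes as the box's: a pin goes in along +x; through box lug and lid lug is 23 mm.
- lug1 (a point): Mouth centre of the 13 mm hole in box lug 1 (box y = 0, z = 118 mm), on the lug's front face (box x = -90 mm). The lug is an upright steel plate on the box front, 8 mm thick, 40 mm wide, top at z = 131 mm. Axes as the box's: a pin goes in along +x; through box lug and lid lug is 23 mm.
- lug2 (a point): Mouth centre of the 13 mm hole in box lug 2 (box y = 65, z = 118 mm), on the lug's front face (box x = -90 mm). The lug is an upright steel plate on the box front, 8 mm thick, 40 mm wide, top at z = 131 mm. Axes as the box's: a pin goes in along +x; through box lug and lid lug is 23 mm.
- pin0: Lock pin (two or three lie about, else None): black square head 14 x 14 x 30 mm, round steel shaft 10 x 60 mm, its last 12 mm tapering to a 4 mm nose; 50 g. Origin: on the axis at the shoulder; x points to the nose, the head spans x = -30 to 0. Lies on a flat of its head, axis 7 mm up, nose away from the robot, 2 mm lower. Home: shoulder against the box lug; it stays when let go.
- pin1: Lock pin (two or three lie about, else None): black square head 14 x 14 x 30 mm, round steel shaft 10 x 60 mm, its last 12 mm tapering to a 4 mm nose; 50 g. Origin: on the axis at the shoulder; x points to the nose, the head spans x = -30 to 0. Lies on a flat of its head, axis 7 mm up, nose away from the robot, 2 mm lower. Home: shoulder against the box lug; it stays when let go.
- pin2: Lock pin (two or three lie about, else None): black square head 14 x 14 x 30 mm, round steel shaft 10 x 60 mm, its last 12 mm tapering to a 4 mm nose; 50 g. Origin: on the axis at the shoulder; x points to the nose, the head spans x = -30 to 0. Lies on a flat of its head, axis 7 mm up, nose away from the robot, 2 mm lower. Home: shoulder against the box lug; it stays when let go.
- lump0: Rock lump 28 x 23 x 20 mm with rounded edges, 35 g, lying in the tray at the start, or None if absent (three to six are there). Origin: centre of its underside.
- lump1: Rock lump 25 x 25 x 23 mm with rounded edges, 35 g, lying in the tray at the start, or None if absent (three to six are there). Origin: centre of its underside.
- lump2: Rock lump 30 x 22 x 19 mm with rounded edges, 35 g, lying in the tray at the start, or None if absent (three to six are there). Origin: centre of its underside.
- lump3: Rock lump 24 x 22 x 24 mm with rounded edges, 35 g, lying in the tray at the start, or None if absent (three to six are there). Origin: centre of its underside.
- lump4: Rock lump 27 x 26 x 20 mm with rounded edges, 35 g, lying in the tray at the start, or None if absent (three to six are there). Origin: centre of its underside.
- lump5: Rock lump 26 x 24 x 22 mm with rounded edges, 35 g, lying in the tray at the start, or None if absent (three to six are there). Origin: centre of its underside.
Things that resemble listed ones, but are neither listed nor needed, are in the scene too. What is shaped like the pin0 but green or yellow is not meant.

How it is judged:
By the outcome, as a careful person would: the job done as asked, in the order asked, and still so for the second after the job is handed in, with the robot touching nothing.
Of lump0, lump1, lump2, lump3, lump4, lump5 only 3 to 6 are there at a start; the rules pass over those that are not, and their reading is None.
Of pin0, pin1, pin2 only 2 to 3 are there at a start; the rules pass over those that are not, and their reading is None.
At some moment in a run one of pin0, pin1, pin2 may be knocked a few centimetres aside while the robot is not near it.
It also fails if it takes over 210 s, if anything falls off the work surface, if the arm or the gripper's body presses on something with over 40 N, if the wrist force passes 120 N, or if a joint passes its speed limit or range.

ROBOT

A 7-joint arm with a two-finger parallel gripper is mounted at the origin on the work surface. World frame = base frame: x ahead of the robot, y to its left, z up, the work surface at z = 0. Lengths are in m, angles in rad, forces in N, time in s.
With the tool pointing down it reaches from about 0.425 to 0.95 m from the base axis. Payload 16.7 kg.
Tool frame: the origin (TCP) lies on the centre line of the jaws, within the pads' length; the fingertips stand 8 mm ahead of it and the grasp point (between the pads) lies 11 mm behind it; x points along the fingers, y is the direction in which the jaws open and shut, and the axes are right-handed (so a half turn about x gives the same grasp; the last joint's range is limited). The gripper opens to 94 mm and grips with 3 to 60 N. Pads are 16 mm wide; open, the fingers measure 119 mm over their backs; the gripper's body (75 mm by 177 mm) begins 78 mm behind the grasp point.
Start: joints at [-1.298, 0.426, 0.074, 1.606, -0.034, 1.111, -0.067], TCP at [0.277, 0.616, 0.213] pointing down, gripper open.
Joint ranges: [-2.85, 2.85], [-0.5, 2.14], [-1.23, 1.37], [0.21, 2.46], [-1.02, 4.16], [0.16, 2.05], [-2.73, 2.73]. Speed limits (rad/s): [1.89, 1.89, 2.39, 2.39, 3.01, 3.01, 3.01].

INTERFACE

Orientations are given as [roll, pitch, yaw] about the fixed x, y, z axes, in that order (R = Rz(yaw) Ry(pitch) Rx(roll)).
In Python, from cell import status, snapshot, calibration, workorder gives the robot as it stands.
- The arm moves only by the shell command python3 -m inch 'ROWS'. ROWS is JSON, a list of rows, each an object of numbers: "gripper": the opening, from 0 (shut) to 1 (fully open); "tx", "ty", "tz": the shift along the tool's x, y, z in cm; "roll": the turn about the tool's x in rad. A call has 1 to 12 rows; each row shifts and turns the commanded pose from where the row before left it, along the tool's axes as they then stand; what a row does not reach is not made up. A row lasts 1/8 s, in which the tool goes at most 62.5 mm and 10.7 degrees, less where a joint would pass 70% of its speed; a pose out of reach is approached as far as the arm can. A call with a gripper value outside its range is refused whole. The fingers move at their own pace and stop on an object; the grip force is fixed at half the most. Time passes only in rows, so rows that do not move let the fingers close. It gives the time, the measured TCP pose, the force and the opening at its end, in the units of the state.
- status.observe(): the state, without advancing time (a new reading comes with each control period).
- snapshot(name): name is "scene" or "top" or "wrist"; returns (picture, depth): 400x640x3 uint8, red, green, blue; 400x640 float32, m along the optical axis (not along the pixel's ray), 0 where there is no reading.
- calibration(name): a dict with "camera_matrix" (3x3 intrinsics, pixels), "eye" and "rotation" of the camera in the world; the wrist camera has in their place "T_tool_cam" (4x4, takes a point from camera to tool coordinates, whose origin is the TCP and whose axes are the tool frame's). Camera axes: x right, y down, z forward; pixel columns grow to the right and rows downward; lengths in m; the calibration is good to about 2 mm. A picture is of the moment at which its call begins: read the wrist's pose just before it. calibration takes no time and is no camera call.
- workorder.hand_in(): hands the job in, once; it reports no verdict.
The state is a dict: "time_s": time; "qpos": joint angles; "qd": joint speeds; "tau": joint torques, N m; "ee_pos": TCP position; "ee_rot": TCP orientation; "wrist_force": force on the tool from outside, world axes, zero at the start; "ft_torque": the same for the moment, N m; "opening": opening from 0.0 (shut) to 1.0 (fully open).
Only numpy, scipy, OpenCV 4.12 (cv2) and the standard library are available. Lean on these libraries where they do the work, as an engineer would, in place of code of your own. Each camera call takes 0.05 s, during which the arm holds its last target.

## Working session

There is one attempt and no reset: what is moved stays moved. The work goes in short steps, Python scripts to look and compute and a shell command to move; the robot and the scene stay as the last step left them, time stands still between calls to the robot, and variables do not carry over. Pictures are saved under pics/ and viewed, and the job is handed in when it is done.

```bash
ls -la; mkdir -p pics; cat > h.py <<'E'
import numpy as np, cv2
from cell import status, snapshot, calibration, workorder
from scipy.spatial.transform import Rotation as R
def snap(name,fn=None):
    s=status.observe(); p,d=snapshot(name); c=calibration(name)
    if 'T_tool_cam' in c:
        T=np.eye(4);T[:3,:3]=R.from_euler('xyz',s['ee_rot']).as_matrix();T[:3,3]=s['ee_pos'];T=T@np.array(c['T_tool_cam'])
    else:
        T=np.eye(4);T[:3,:3]=np.array(c['rotation']);T[:3,3]=c['eye']
    K=np.array(c['camera_matrix'])
    if fn:
        cv2.imwrite('pics/'+fn+'.png',p[:,:,::-1]); np.savez('pics/'+fn+'.npz',p=p,d=d,T=T,K=K)
    return p,d,T,K
def load(fn):
    z=np.load('pics/'+fn+'.npz'); return z['p'],z['d'],z['T'],z['K']
def world(d,T,K):
    v,u=np.mgrid[:d.shape[0],:d.shape[1]]
    P=np.stack([(u-K[0,2])/K[0,0]*d,(v-K[1,2])/K[1,1]*d,d],-1)
    return P@T[:3,:3].T+T[:3,3]
def proj(X,T,K):
    c=(np.asarray(X)-T[:3,3])@T[:3,:3]; q=c@K.T; return q[...,:2]/q[...,2:]
E
python3 - <<'E'
from h import *
print(status.observe())
for n in ('scene','top','wrist'):
    p,d,T,K=snap(n,n+'0'); print(n,K.round(1).tolist(),T.round(3).tolist(),calibration(n).keys())
E
```

```text
total 12
drwxr-xr-x  3 agent agent 4096 Dec  7 06:10 .
drwxr-xr-x 23 root  root  4096 Dec  7 06:10 ..
drwxr-xr-x  2 agent agent 4096 Dec  7 06:10 pics
{'time_s': 0.0, 'qpos': array([-1.29751178,  0.42672867,  0.07386563,  1.60662504, -0.03412264,
        1.11081071, -0.06712071]), 'qd': array([-0.00094143, -0.00073663,  0.00084326, -0.00106472, -0.00066536,
        0.00039116,  0.00042445]), 'tau': array([ 8.42630379e-04, -9.35819077e+01,  3.66710633e+00, -4.54173303e+01,
       -4.88532940e-02,  2.00945197e-02,  1.32345749e-04]), 'ee_pos': array([0.27680223, 0.61514656, 0.21277032]), 'ee_rot': array([-1.50767683,  1.56948449, -1.93053779]), 'wrist_force': array([0.13925756, 0.05531639, 0.09712876]), 'ft_torque': array([-0.03913126, -0.03253424, -0.01464765]), 'opening': 1.0022807626099637}
scene [[444.8, 0.0, 314.9], [0.0, 444.8, 199.7], [0.0, 0.0, 1.0]] [[-2.225, -0.015, 1.266, 1.154], [-2.225, -0.015, 1.266, -0.193], [-2.225, -0.015, 1.266, 0.672], [0.0, 0.0, 0.0, 1.0]] dict_keys(['camera_matrix', 'eye', 'rotation'])
top [[512.3, 0.0, 312.2], [0.0, 512.3, 198.7], [0.0, 0.0, 1.0]] [[-2.947, 0.002, -1.587, 0.205], [-2.947, 0.002, -1.587, 0.04], [-2.947, 0.002, -1.587, 1.343], [0.0, 0.0, 0.0, 1.0]] dict_keys(['camera_matrix', 'eye', 'rotation'])
wrist [[276.3, 0.0, 316.9], [0.0, 276.3, 199.4], [0.0, 0.0, 1.0]] [[0.41, 0.877, 0.249, 0.204], [0.912, -0.394, -0.113, 0.649], [-0.001, 0.274, -0.962, 0.384], [0.0, 0.0, 0.0, 1.0]] dict_keys(['camera_matrix', 'T_tool_cam'])
```

```bash
python3 - <<'E'
s=open('h.py').read().replace("T[:3,:3]=np.array(c['rotation'])","T[:3,:3]=R.from_euler('xyz',c['rotation']).as_matrix()")
open('h.py','w').write(s)
E
python3 - <<'E'
from h import *
for n in ('scene','top','wrist'):
    p,d,T,K=snap(n,n+'0'); print(n,T.round(3).tolist())
    W=world(d,T,K); print(W[300,320],W[200,320],W[100,100])
E
```

```text
scene [[0.3, 0.584, -0.754, 1.154], [0.954, -0.171, 0.247, -0.193], [0.015, -0.794, -0.608, 0.672], [0.0, 0.0, 0.0, 1.0]]
[ 0.6316526  -0.00785422  0.0085999 ] [ 0.63371988 -0.01413333  0.25046505] [-1.36497008 -0.62173138 -0.39760186]
top [[-0.016, -0.981, 0.193, 0.205], [-1.0, 0.017, -0.001, 0.04], [-0.002, -0.193, -0.981, 1.343], [0.0, 0.0, 0.0, 1.0]]
[0.20371266 0.02296816 0.00077459] [0.46548222 0.01789615 0.00096316] [0.72792547 0.59104435 0.07556677]
wrist [[0.41, 0.877, 0.249, 0.204], [0.912, -0.394, -0.113, 0.649], [-0.001, 0.274, -0.962, 0.384], [0.0, 0.0, 0.0, 1.0]]
[ 0.46031554  0.53903276 -0.0006062 ] [0.26688053 0.62361615 0.14931084] [6.36737076e-02 3.99994590e-01 2.28312462e-04]
```

View pics/scene0.png

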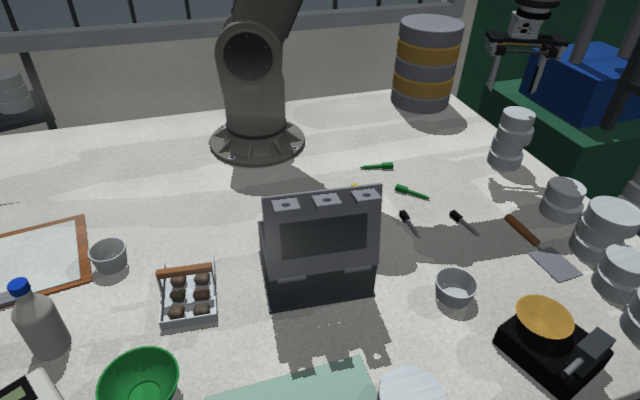

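View pics/top0.png

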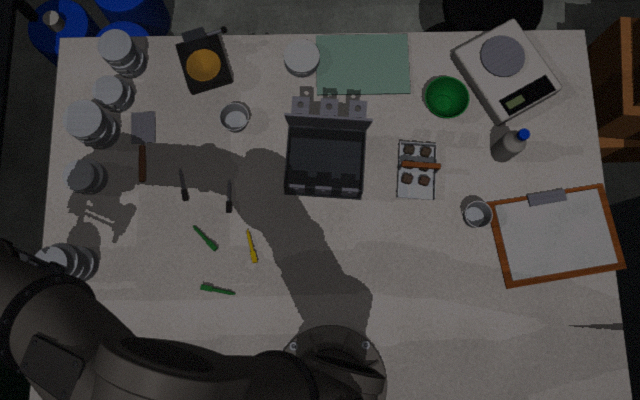

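View pics/wrist0.png

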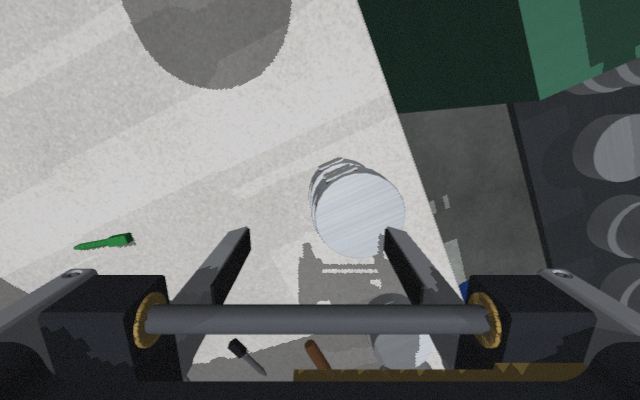

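```bash
python3 - <<'E'
from h import *
p,d,T,K=load('top0')
cv2.imwrite('pics/c1.png',cv2.convertScaleAbs(cv2.resize(p[80:215,270:450,::-1],None,fx=4.4,fy=4.4,interpolation=cv2.INTER_CUBIC),alpha=1.5))
cv2.imwrite('pics/c2.png',cv2.convertScaleAbs(cv2.resize(p[130:310,120:280,::-1],None,fx=3.3,fy=3.3,interpolation=cv2.INTER_CUBIC),alpha=1.5))
p,d,T,K=load('scene0')
cv2.imwrite('pics/c3.png',cv2.convertScaleAbs(cv2.resize(p[175:345,140:400,::-1],None,fx=3,fy=3,interpolation=cv2.INTER_CUBIC),alpha=1.3))
E
```

```text
(no output)
```

View pics/c1.png

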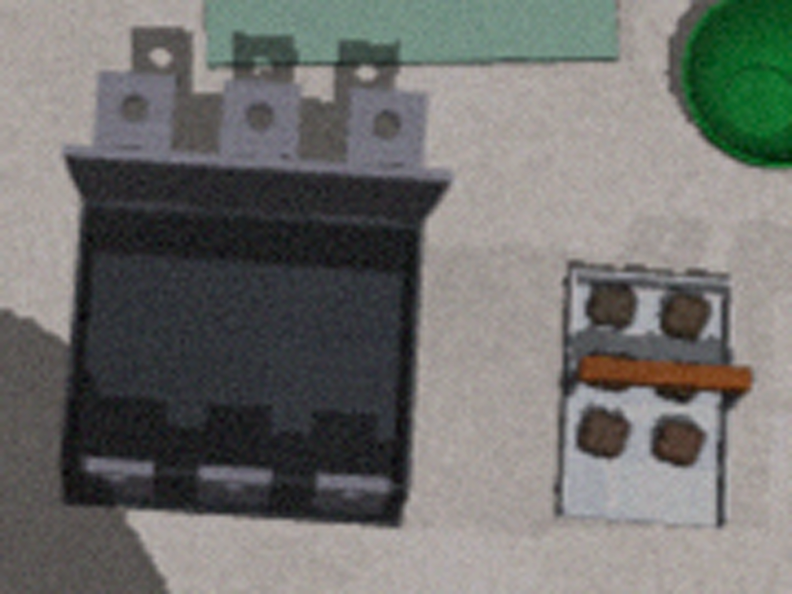

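View pics/c2.png

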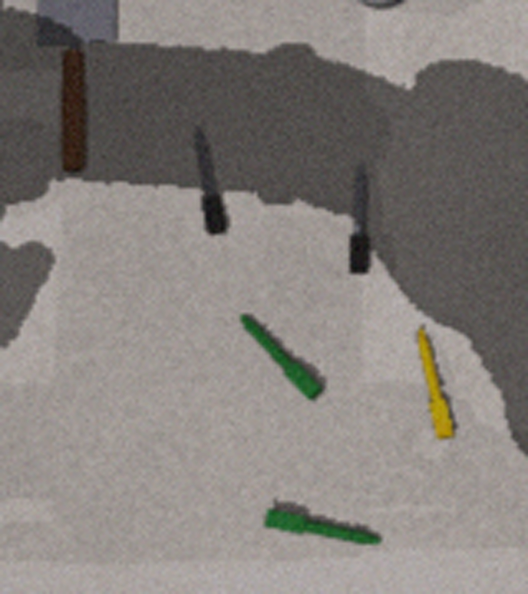

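View pics/c3.png

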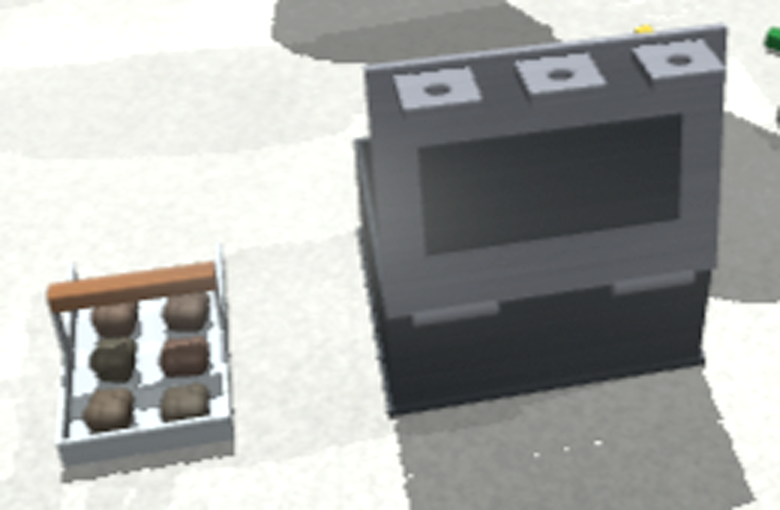

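```bash
python3 - <<'E'
from h import *
for n in('top0','scene0'):
    p,d,T,K=load(n); W=world(d,T,K)
    p=p.astype(int); r,g,b=p[...,0],p[...,1],p[...,2]
    X,Y,Z=W[...,0],W[...,1],W[...,2]
    hd=(r>1.6*b)&(Z>.05)&(Z<.09)&(X>.4)&(X<.8)&(Y<0)&(Y>-.3)&(d>0)
    q=W[hd]; print(n,'handle',len(q),np.median(q,0),q.min(0),q.max(0))
    rect=cv2.minAreaRect((q[q[:,2]>.066][:,:2]*1000).astype(np.float32)); print(rect)
    blk=(p.max(-1)<110)&(Z>.004)&(Z<.03)&(X>.35)&(X<.75)&(Y>.08)&(Y<.6)&(d>0)
    m,lab,st,c=cv2.connectedComponentsWithStats(blk.astype(np.uint8))
    for i in range(1,m):
        if st[i,4]>15:
            q=W[lab==i]; print('dark',c[i].round(),st[i,4],q.mean(0).round(4),q.min(0).round(4),q.max(0).round(4))
    # box region high points
    bx=(X>.45)&(X<.8)&(Y>-.12)&(Y<.2)&(Z>.08)&(d>0)
    for lo,hi in((.084,.097),(.125,.135),(.15,.4)):
        q=W[bx&(Z>lo)&(Z<hi)]
        if len(q)>5: print('box',lo,len(q),q.min(0).round(4),q.max(0).round(4),cv2.minAreaRect((q[:,:2]*1000).astype(np.float32)))
E
```

```text
top0 handle 237 [ 0.53885674 -0.23915901  0.07306563] [ 0.52915574 -0.2899576   0.05320228] [ 0.61934618 -0.09739637  0.08079483]
((539.8120727539062, -241.23489379882812), (97.8398666381836, 15.540369033813477), 83.91246032714844)
dark [140. 136.] 928 [0.6498 0.5035 0.0112] [0.5212 0.4631 0.004 ] [0.749  0.5983 0.03  ]
dark [232. 116.] 270 [0.7002 0.2552 0.0134] [0.6497 0.2109 0.004 ] [0.7268 0.2818 0.03  ]
dark [113. 138.] 145 [0.6443 0.5736 0.0158] [0.6112 0.5467 0.0041] [0.6962 0.5995 0.0299]
dark [185. 125.] 16 [0.6811 0.383  0.0058] [0.6746 0.3695 0.0041] [0.6919 0.3923 0.0092]
dark [240. 129.] 28 [0.6616 0.2318 0.0147] [0.6526 0.2139 0.0043] [0.6743 0.2568 0.0292]
dark [292. 161.] 346 [0.5721 0.0904 0.0093] [0.5088 0.0801 0.004 ] [0.6433 0.1052 0.0291]
dark [115. 157.] 16 [0.5917 0.5703 0.0053] [0.5814 0.5593 0.004 ] [0.6007 0.5818 0.0073]
dark [105. 177.] 109 [0.5358 0.5909 0.0159] [0.5015 0.5792 0.0041] [0.5737 0.5998 0.03  ]
dark [183. 185.] 195 [0.5095 0.3815 0.011 ] [0.4652 0.3639 0.004 ] [0.5647 0.4008 0.0221]
dark [207. 174.] 33 [0.5404 0.321  0.0056] [0.53   0.3094 0.0
[... 1701 characters left out ...]
 0.004 ] [0.7132 0.2794 0.03  ]
dark [369. 291.] 85 [0.6427 0.0884 0.0154] [0.6386 0.0803 0.0042] [0.6469 0.0984 0.0298]
dark [451. 301.] 233 [0.7106 0.2242 0.0173] [0.6816 0.2063 0.0041] [0.7253 0.2615 0.0299]
box 0.084 637 [ 0.4671 -0.1039  0.084 ] [0.6527 0.0961 0.097 ] ((601.8798828125, -40.13456726074219), (256.73260498046875, 131.15701293945312), 44.9215087890625)
box 0.125 516 [ 0.6193 -0.1032  0.125 ] [0.644  0.0964 0.135 ] ((632.5809936523438, -3.5631561279296875), (200.3245086669922, 7.598812103271484), 84.56266021728516)
box 0.15 6527 [ 0.5952 -0.1028  0.15  ] [0.6597 0.0984 0.2534] ((627.1085815429688, -3.0451431274414062), (200.527099609375, 51.1727180480957), 84.83601379394531)
```

```bash
python3 -m inch 2>&1 | head -5; cat >> h.py <<'E'
def tool():
    s=status.observe(); return np.array(s['ee_pos']),R.from_euler('xyz',s['ee_rot']).as_matrix(),s
def plan(goal,yaxis_deg=None):
    """print cm shifts in current tool axes, and roll making tool y point at world angle yaxis (mod 180)"""
    p,M,s=tool()
    d=M.T@(np.array(goal)-p)*100
    print('t',round(s['time_s'],2),'pos',p.round(4),'open',round(s['opening'],3),'F',s['wrist_force'].round(1),'q',s['qpos'].round(2))
    ya=np.degrees(np.arctan2(M[1,1],M[0,1])); print('tool y ang',ya.round(2),'xaxis',M[:,0].round(4),'zang',np.degrees(np.arctan2(M[1,2],M[0,2])).round(2))
    print('shift cm tx,ty,tz',d.round(2))
    if yaxis_deg is not None:
        e=(yaxis_deg-ya+90)%180-90
        print('roll (tool x down => negative of world yaw):',round(float(-np.radians(e)),3),'other',round(float(-np.radians(e-np.sign(e)*180)),3))
E
python3 - <<'E'
from h import *
plan([.541,-.242,.2],174.5)
p,d,T,K=load('top0'); W=world(d,T,K)
X,Y,Z=W[...,0],W[...,1],W[...,2]
m=(X>.44)&(X<.64)&(Y>-.32)&(Y<-.16)&(d>0)
for lo,hi in((.017,.028),(.001,.03),(.066,.08)):
    q=W[m&(Z>lo)&(Z<hi)]; print(lo,cv2.minAreaRect((q[:,:2]*1000).astype(np.float32)))
E
```

```text
invalid input
t 0.3 pos [0.2769 0.6154 0.2132] open 1.0 F [ 0.  -0.1 -1.3] q [-1.3   0.43  0.07  1.61 -0.03  1.11 -0.07]
tool y ang 65.78 xaxis [-2.e-04 -4.e-04 -1.e+00] zang -24.22
shift cm tx,ty,tz [  1.35 -67.36  59.27]
roll (tool x down => negative of world yaw): 1.244 other -1.898
0.017 ((541.2741088867188, -241.25241088867188), (101.0107650756836, 151.53369140625), 84.56376647949219)
0.001 ((540.0890502929688, -240.0623779296875), (199.81390380859375, 159.7459716796875), 0.1179465502500534)
0.066 ((540.2015991210938, -241.4333038330078), (98.23685455322266, 15.827289581298828), 84.52880096435547)
```

```bash
python3 -m inch '[{"tx":-1.7,"ty":-2.4,"tz":5.3},{"tx":-1.7,"ty":-2.4,"tz":5.3},{"tx":-1.7,"ty":-2.4,"tz":5.3},{"tx":-1.7,"ty":-2.4,"tz":5.3},{"tx":-1.7,"ty":-2.4,"tz":5.3},{"tx":-1.7,"ty":-2.4,"tz":5.3},{"tx":-1.7,"ty":-2.4,"tz":5.3},{}]'
python3 - <<'E'
from h import *
plan([.55,.1,.33],174.5)
snap('wrist','w1')
E
```

```text
t 0.3 pos [0.2769 0.6154 0.2132] open 1.0 F [ 0.  -0.1 -1.3] q [-1.3   0.43  0.07  1.61 -0.03  1.11 -0.07]
tool y ang 65.78 xaxis [-2.e-04 -4.e-04 -1.e+00] zang -24.22
shift cm tx,ty,tz [-11.66 -35.8   46.05]
roll (tool x down => negative of world yaw): 1.244 other -1.898validation failed for argument at $[0]...
```

View pics/w1.png

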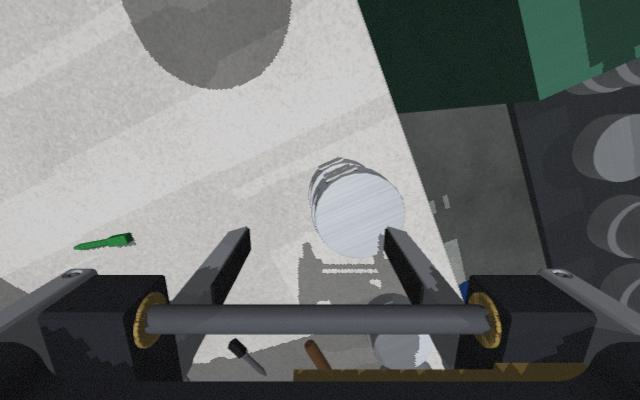

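```bash
python3 -m inch '[{"gripper":1,"tx":-1.7,"ty":-2.4,"tz":5.3,"roll":0},{"gripper":1,"tx":-1.7,"ty":-2.4,"tz":5.3,"roll":0},{"gripper":1,"tx":-1.7,"ty":-2.4,"tz":5.3,"roll":0},{"gripper":1,"tx":-1.7,"ty":-2.4,"tz":5.3,"roll":0},{"gripper":1,"tx":-1.7,"ty":-2.4,"tz":5.3,"roll":0},{"gripper":1,"tx":-1.7,"ty":-2.4,"tz":5.3,"roll":0},{"gripper":1,"tx":-1.7,"ty":-2.4,"tz":5.3,"roll":0},{"gripper":1,"tx":0,"ty":0,"tz":0,"roll":0}]'
python3 - <<'E'
from h import *
plan([.55,.1,.33],174.5)
snap('wrist','w1')
E
```

```text
time_s: 1.35
ee_pos: [0.5498, 0.3056, 0.334]
ee_rot: [0.433, 1.568, 0.003]
wrist_force: [-0.8, 0.7, -0.9]
opening: 0.999
t 1.35 pos [0.5498 0.3056 0.334 ] open 0.999 F [-0.8  0.7 -0.9] q [-0.81  0.27  0.25  1.57 -0.07  1.3   0.59]
tool y ang 65.36 xaxis [ 0.0028  0.     -1.    ] zang -24.64
shift cm tx,ty,tz [  0.4  -18.68   8.59]
roll (tool x down => negative of world yaw): 1.237 other -1.905
```

View pics/w1.png

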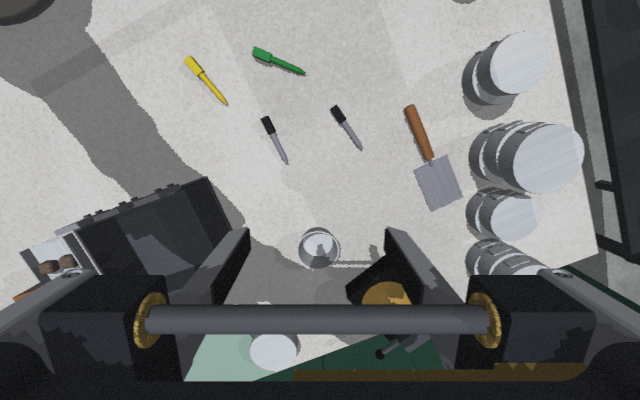

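```bash
python3 -m inch '[{"gripper":1,"tx":0,"ty":-5,"tz":2.2,"roll":0},{"gripper":1,"tx":0,"ty":-5,"tz":2.2,"roll":0},{"gripper":1,"tx":0,"ty":-5,"tz":2.2,"roll":0},{"gripper":1,"tx":0,"ty":-5,"tz":2.2,"roll":0},{"gripper":1,"tx":0,"ty":-5,"tz":2.2,"roll":0},{"gripper":1,"tx":0,"ty":-5,"tz":2.2,"roll":0},{"gripper":1,"tx":0,"ty":-5,"tz":2.2,"roll":0},{"gripper":1,"tx":0,"ty":-5,"tz":2.2,"roll":0},{"gripper":1,"tx":0,"ty":-5,"tz":2.2,"roll":0},{"gripper":1,"tx":0,"ty":-5,"tz":2.2,"roll":0},{"gripper":1,"tx":0,"ty":0,"tz":0,"roll":0}]'
python3 -m inch '[{"gripper":1,"tx":1,"ty":0,"tz":0,"roll":0.177},{"gripper":1,"tx":1,"ty":0,"tz":0,"roll":0.177},{"gripper":1,"tx":1,"ty":0,"tz":0,"roll":0.177},{"gripper":1,"tx":1,"ty":0,"tz":0,"roll":0.177},{"gripper":1,"tx":1,"ty":0,"tz":0,"roll":0.177},{"gripper":1,"tx":1,"ty":0,"tz":0,"roll":0.177},{"gripper":1,"tx":1,"ty":0,"tz":0,"roll":0.177},{"gripper":1,"tx":0,"ty":0,"tz":0,"roll":0}]'
python3 - <<'E'
from h import *
plan([.541,-.2415,.055],174.5)
snap('wrist','w2')
E
```

```text
time_s: 2.78
ee_pos: [0.5409, -0.2391, 0.3321]
ee_rot: [-1.786, 1.569, -2.213]
wrist_force: [-0.1, 0.8, 0.4]
opening: 0.999
time_s: 3.78
ee_pos: [0.542, -0.234, 0.2616]
ee_rot: [-1.811, 1.569, 2.814]
wrist_force: [0.8, 0.2, 0.4]
opening: 1.004
t 3.77 pos [ 0.542  -0.234   0.2616] open 1.004 F [0.8 0.2 0.4] q [-0.33  0.31  0.79  1.78 -0.24  1.15  0.45]
tool y ang -5.03 xaxis [-1.7e-03  6.0e-04 -1.0e+00] zang -95.03
shift cm tx,ty,tz [20.66  0.    0.76]
roll (tool x down => negative of world yaw): 0.008 other -3.133
```

View pics/w2.png

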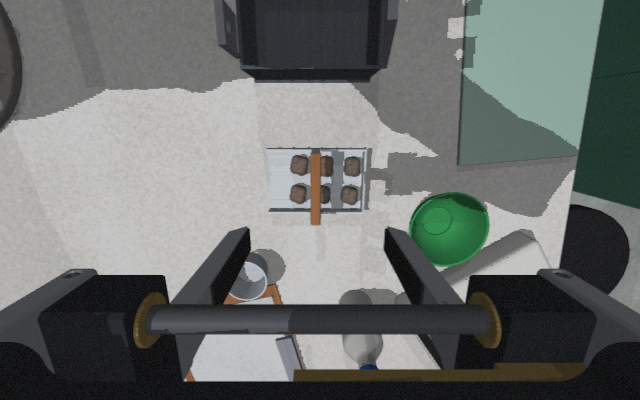

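```bash
python3 - <<'E'
from h import *
p,d,T,K=load('w2'); W=world(d,T,K); p=p.astype(int)
X,Y,Z=W[...,0],W[...,1],W[...,2]
m=(p[...,0]>1.6*p[...,2])&(Z>.05)&(Z<.09)&(abs(Y+.24)<.08)&(abs(X-.54)<.05)
q=W[m];print(len(q),np.median(q,0),cv2.minAreaRect((q[:,:2]*1000).astype(np.float32)))
m=(Z>.017)&(Z<.027)&(abs(Y+.24)<.07)&(abs(X-.54)<.09)
q=W[m];print(len(q),cv2.minAreaRect((q[:,:2]*1000).astype(np.float32)))
E
```

```text
674 [ 0.5389811  -0.23934893  0.07291491] ((539.2125244140625, -242.4057159423828), (98.28038787841797, 12.238658905029297), 84.67310333251953)
2009 ((538.7725830078125, -242.91366577148438), (99.8787612915039, 149.29457092285156), 84.97991943359375)
```

```bash
python3 -m inch '[{"gripper":1,"tx":5,"ty":-0.1,"tz":0.4,"roll":0},{"gripper":1,"tx":5,"ty":0,"tz":0.4,"roll":0},{"gripper":1,"tx":5,"ty":0,"tz":0,"roll":0},{"gripper":1,"tx":3.5,"ty":0,"tz":0,"roll":0},{"gripper":1,"tx":2,"ty":0,"tz":0,"roll":0},{"gripper":1,"tx":0,"ty":0,"tz":0,"roll":0},{"gripper":0,"tx":0,"ty":0,"tz":0,"roll":0},{"gripper":0,"tx":0,"ty":0,"tz":0,"roll":0},{"gripper":0,"tx":0,"ty":0,"tz":0,"roll":0},{"gripper":0,"tx":0,"ty":0,"tz":0,"roll":0},{"gripper":0,"tx":0,"ty":0,"tz":0,"roll":0},{"gripper":0,"tx":0,"ty":0,"tz":0,"roll":0}]'
python3 - <<'E'
from h import *
plan([.541,-.2415,.055],174.5)
E
```

```text
time_s: 5.32
ee_pos: [0.54, -0.244, 0.0575]
ee_rot: [-1.419, 1.571, -3.081]
wrist_force: [-1.1, -0.6, -0.3]
opening: 0.401
t 5.33 pos [ 0.54   -0.244   0.0575] open 0.401 F [-1.1 -0.6 -0.3] q [-0.17  0.56  0.64  1.95 -0.46  0.78  0.64]
tool y ang -5.22 xaxis [-1.e-04 -0.e+00 -1.e+00] zang -95.22
shift cm tx,ty,tz [ 0.25  0.08 -0.26]
roll (tool x down => negative of world yaw): 0.005 other -3.137
```

```bash
python3 -m inch '[{"gripper":0,"tx":0,"ty":0,"tz":0,"roll":0},{"gripper":0,"tx":0,"ty":0,"tz":0,"roll":0},{"gripper":0,"tx":0,"ty":0,"tz":0,"roll":0},{"gripper":0,"tx":0,"ty":0,"tz":0,"roll":0},{"gripper":0,"tx":0,"ty":0,"tz":0,"roll":0},{"gripper":0,"tx":-0.5,"ty":0,"tz":0,"roll":0},{"gripper":0,"tx":-1,"ty":0,"tz":0,"roll":0},{"gripper":0,"tx":0,"ty":0,"tz":0,"roll":0}]'
```

```text
time_s: 6.32
ee_pos: [0.5407, -0.2442, 0.0735]
ee_rot: [1.401, 1.569, -0.26]
wrist_force: [-0.1, -0.3, -5.1]
opening: 0.145
```

```bash
python3 -m inch '[{"gripper":0,"tx":-2,"ty":0,"tz":0,"roll":0},{"gripper":0,"tx":-2.5,"ty":0,"tz":0,"roll":0},{"gripper":0,"tx":-2.5,"ty":0,"tz":0,"roll":0},{"gripper":0,"tx":-2.5,"ty":0,"tz":0,"roll":0},{"gripper":0,"tx":-1.5,"ty":0,"tz":0,"roll":0.05},{"gripper":0,"tx":0,"ty":0,"tz":0,"roll":0.1},{"gripper":0,"tx":0,"ty":0,"tz":0,"roll":0.13},{"gripper":0,"tx":0,"ty":0,"tz":0,"roll":0.13},{"gripper":0,"tx":0,"ty":0,"tz":0,"roll":0.13},{"gripper":0,"tx":0,"ty":0,"tz":0,"roll":0.13},{"gripper":0,"tx":0,"ty":0,"tz":0,"roll":0.13},{"gripper":0,"tx":0,"ty":0,"tz":0,"roll":0.13}]'
python3 -m inch '[{"gripper":0,"tx":0,"ty":0,"tz":0,"roll":0.13},{"gripper":0,"tx":0,"ty":0,"tz":0,"roll":0.13},{"gripper":0,"tx":0,"ty":0,"tz":0,"roll":0.13},{"gripper":0,"tx":0,"ty":0,"tz":0,"roll":0.13},{"gripper":0,"tx":0,"ty":0,"tz":0,"roll":0.11},{"gripper":0,"tx":0,"ty":0,"tz":0,"roll":0},{"gripper":0,"tx":0,"ty":0,"tz":0,"roll":0}]'
python3 - <<'E'
from h import *
plan([.548,-.055,.175],85)
for n in ('wrist','top','scene'): snap(n,n[0]+'3')
p,d,T,K=load('s3'); cv2.imwrite('pics/c4.png',cv2.resize(p[160:345,80:400,::-1],None,fx=2.5,fy=2.5,interpolation=cv2.INTER_CUBIC))
p,d,T,K=load('t3'); cv2.imwrite('pics/c5.png',cv2.convertScaleAbs(cv2.resize(p[60:240,260:500,::-1],None,fx=3.2,fy=3.2,interpolation=cv2.INTER_CUBIC),alpha=1.5))
E
```

```text
time_s: 7.82
ee_pos: [0.5401, -0.244, 0.1836]
ee_rot: [3.096, 1.57, 0.5]
wrist_force: [-1.2, -0.0, -5.9]
opening: 0.151
time_s: 8.7
ee_pos: [0.5401, -0.2439, 0.1829]
ee_rot: [-2.422, 1.57, 0.642]
wrist_force: [0.5, 0.2, -5.3]
opening: 0.148
t 8.7 pos [ 0.5401 -0.2439  0.1829] open 0.148 F [ 0.5  0.2 -5.3] q [-0.5   0.58  1.15  1.87 -0.6   1.1  -0.76]
tool y ang -94.44 xaxis [ 4.e-04  3.e-04 -1.e+00] zang 175.56
shift cm tx,ty,tz [  0.8  -18.89   0.68]
roll (tool x down => negative of world yaw): 0.01 other -3.132
```

View pics/c4.png

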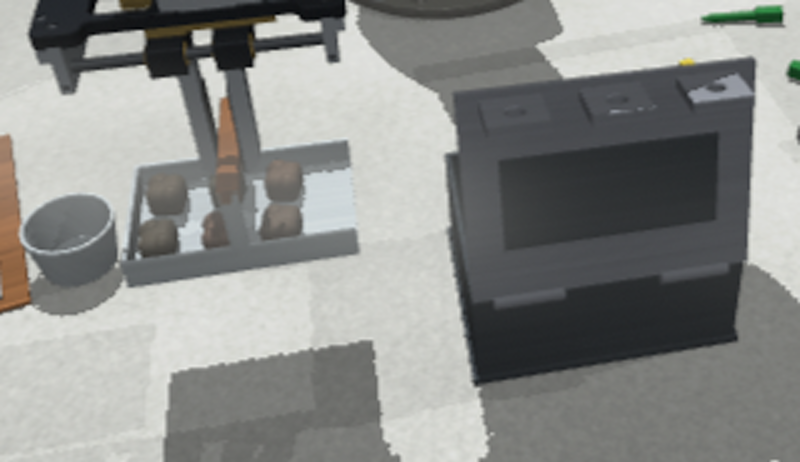

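View pics/c5.png

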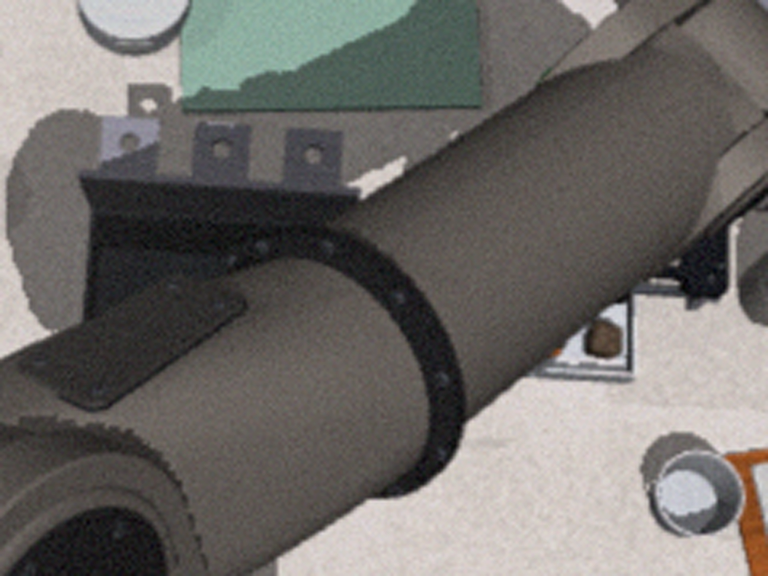

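View pics/w3.png

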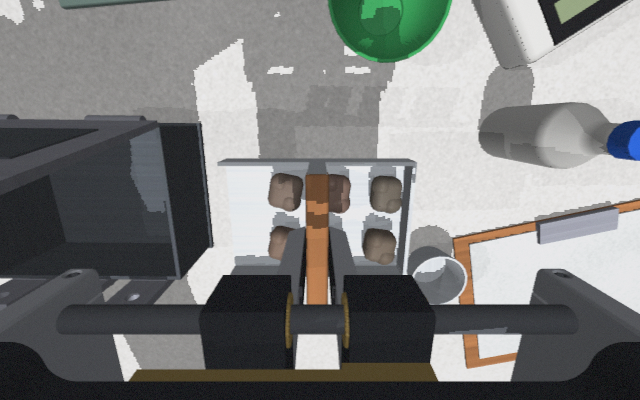

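```bash
python3 - <<'E'
from h import *
a=np.radians(-5.2); ex=np.array([np.cos(a),np.sin(a)]); ey=np.array([-ex[1],ex[0]])
o=np.array([.553,.005])
for n in('top0','t3','w2','w3','w1','scene0'):
    p,d,T,K=load(n); W=world(d,T,K); q=W[(d>0)]
    b=np.c_[(q[:,:2]-o)@ex,(q[:,:2]-o)@ey,q[:,2]]
    s=b[(abs(b[:,2]-.09)<.0025)&(abs(b[:,0])<.13)&(abs(b[:,1])<.13)]
    if len(s)<30: continue
    hy,e=np.histogram(s[:,1],bins=np.arange(-.116,.118,.004)); hx,f=np.histogram(s[:,0],bins=np.arange(-.1,.1,.004))
    print(n,len(s)); print(' y',[(round(e[i]*1000),int(hy[i])) for i in range(len(hy)) if hy[i]>len(s)*.03]); print(' x',[(round(f[i]*1000),int(hx[i])) for i in range(len(hx)) if hx[i]>len(s)*.03])
    # angle of side walls
    for sg in(-1,1):
        t=s[(abs(s[:,1]-sg*.1)<.008)&(abs(s[:,0])<.07)]
        if len(t)>20: k=np.polyfit(t[:,0],t[:,1],1); print('  wall',sg,k.round(4),len(t))
    t=b[(abs(b[:,2]-.131)<.004)&(b[:,0]<-.06)&(abs(b[:,1])<.12)&(b[:,0]>-.12)]
    for yy in(-.065,0,.065):
        u=t[abs(t[:,1]-yy)<.03]
        if len(u)>8: print('  lug',yy,u.min(0).round(4),u.max(0).round(4),u.mean(0).round(4),len(u))
    # open lid: plane angle
    u=b[(b[:,2]>.13)&(b[:,2]<.24)&(b[:,0]>.04)&(b[:,0]<.1)&(abs(b[:,1])<.09)]
    if len(u)>100: print('  lid x vs z',np.polyfit(u[:,2],u[:,0],1).round(4),len(u))
E
```

```text
top0 307
 y [(-100, 63), (92, 15), (96, 54)]
 x [(-88, 21), (-76, 33), (76, 27), (80, 77), (84, 17)]
  wall -1 [ 0.0088 -0.0982] 66
  wall 1 [0.0048 0.0976] 54
  lug -0.065 [-0.0861 -0.0851  0.1273] [-0.0776 -0.046   0.135 ] [-0.082  -0.0664  0.1314] 53
  lug 0 [-0.0866 -0.0198  0.1272] [-0.0775  0.0193  0.1342] [-0.0828 -0.0004  0.1314] 58
  lug 0.065 [-0.0867  0.0457  0.1271] [-0.0783  0.0827  0.1348] [-0.0827  0.0636  0.1313] 52
  lid x vs z [-0.1948  0.1016] 541
t3 130
 y [(-52, 4), (-8, 4), (12, 4), (20, 5), (36, 4), (48, 4), (64, 4), (92, 8), (96, 31)]
 x [(76, 20), (80, 61), (84, 16)]
  wall 1 [0.0237 0.0974] 32
  lid x vs z [-0.1986  0.1022] 540
w2 1246
 y [(-104, 227), (-100, 404), (-88, 46), (-84, 42), (-80, 41), (-76, 40), (-72, 41), (-68, 43), (-64, 41), (-60, 42), (-56, 42), (-52, 47), (-40, 39)]
 x [(-80, 188), (-76, 164), (76, 162), (80, 126)]
  wall -1 [ 0.0051 -0.0995] 545
  lug -0.065 [-0.0883 -0.087   0.1271] [-0.0793 -0.0486  0.133 ] [-0.0835 -0.0678  0.1307] 429
w3 1945
 y [(-104, 350), (-100, 466), (-88, 64)]
 x [(-84, 129), (-80, 359), (-76, 398), (88, 202)]
  wall -1 [ 0.0047 -0.0995] 690
  lug -0.065 [-0.0807 -0.0867  0.1271] [-0.0785 -0.0476  0.131 ] [-0.0796 -0.0666  0.1287] 84
  lug 0.065 [-0.0875  0.0417  0.127 ] [-0.0793  0.0523  0.1319] [-0.0818  0.0467  0.1297] 64
  lid x vs z [-0.2071  0.1086] 2639
w1 750
 y [(-104, 59), (-100, 134), (92, 92), (96, 127)]
 x [(-80, 124), (-76, 178)]
  wall -1 [ 0.001  -0.0991] 180
  wall 1 [0.0045 0.0966] 196
  lug -0.065 [-0.0876 -0.0876  0.127 ] [-0.0794 -0.0456  0.1326] [-0.0837 -0.0653  0.1307] 159
  lug 0 [-0.0879 -0.022   0.127 ] [-0.0798  0.0194  0.1329] [-0.0839 -0.0004  0.1308] 164
  lug 0.065 [-0.0882  0.0424  0.1273] [-0.0801  0.0834  0.133 ] [-0.0842  0.064   0.1308] 169
scene0 278
 y [(-104, 57), (-100, 49), (-76, 9), (48, 9)]
 x [(84, 24), (88, 104), (92, 39)]
  wall -1 [-0.0019 -0.1001] 96
  lid x vs z [-0.2068  0.1084] 5043
```

```bash
python3 -m inch '[{"gripper":0,"tx":0,"ty":-1,"tz":0.1,"roll":0.01},{"gripper":0,"tx":0,"ty":-2,"tz":0.15,"roll":0},{"gripper":0,"tx":0,"ty":-2.5,"tz":0.2,"roll":0},{"gripper":0,"tx":0,"ty":-2.5,"tz":0.2,"roll":0},{"gripper":0,"tx":0,"ty":-2.5,"tz":0.2,"roll":0},{"gripper":0,"tx":0,"ty":-2.5,"tz":0.2,"roll":0},{"gripper":0,"tx":0,"ty":-2.5,"tz":0.2,"roll":0},{"gripper":0,"tx":0,"ty":-2,"tz":0.2,"roll":0},{"gripper":0,"tx":0,"ty":-1.4,"tz":0.1,"roll":0},{"gripper":0,"tx":0,"ty":0,"tz":0,"roll":0}]'
python3 - <<'E'
from h import *
plan([.5403,-.055,.150],85.07)
for n in ('wrist','scene'): snap(n,n[0]+'4')
E
```

```text
time_s: 10.1
ee_pos: [0.5416, -0.0533, 0.1824]
ee_rot: [-0.488, 1.571, 2.565]
wrist_force: [0.7, 0.0, -4.8]
opening: 0.145
t 10.1 pos [ 0.5416 -0.0533  0.1824] open 0.145 F [ 0.7  0.  -4.8] q [-0.95  0.54  1.27  1.98 -0.6   1.07 -1.07]
tool y ang -95.08 xaxis [-2.e-04  1.e-04 -1.e+00] zang 174.92
shift cm tx,ty,tz [3.24 0.18 0.11]
roll (tool x down => negative of world yaw): -0.003 other 3.139
```

View pics/w4.png

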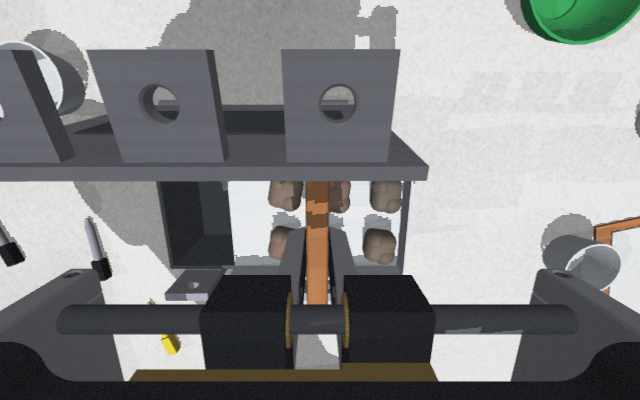

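View pics/s4.png

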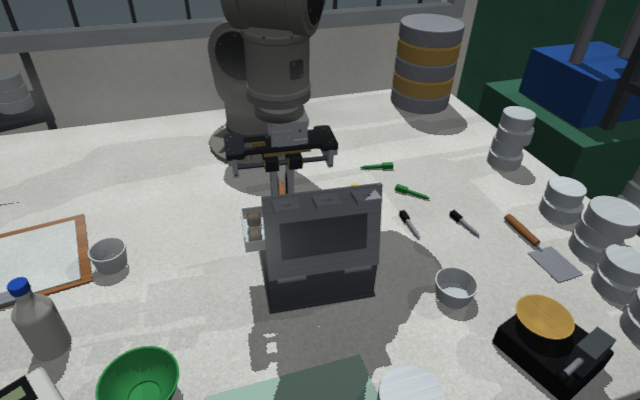

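```bash
python3 -m inch '[{"gripper":0,"tx":1,"ty":0,"tz":0,"roll":0},{"gripper":0,"tx":1.5,"ty":0,"tz":0,"roll":0},{"gripper":0,"tx":0.8,"ty":0,"tz":0,"roll":0},{"gripper":0,"tx":0.2,"ty":0,"tz":0,"roll":0},{"gripper":0,"tx":0,"ty":0,"tz":0,"roll":0}]'
python3 -m inch '[{"gripper":0,"tx":0.3,"ty":-0.4,"tz":0,"roll":0},{"gripper":0,"tx":0.3,"ty":-0.4,"tz":0,"roll":0},{"gripper":0,"tx":0,"ty":0,"tz":0,"roll":0}]'
python3 - <<'E'
from h import *
plan([.5403,-.055,.150],85.07)
snap('wrist','w5')
E
```

```text
time_s: 10.82
ee_pos: [0.5415, -0.0546, 0.1474]
ee_rot: [0.165, 1.57, -3.068]
wrist_force: [-0.2, -0.2, -4.8]
opening: 0.147
time_s: 11.2
ee_pos: [0.5428, -0.047, 0.1418]
ee_rot: [2.354, 1.569, -0.878]
wrist_force: [-0.8, -3.7, 4.4]
opening: 0.152
t 11.2 pos [ 0.5428 -0.047   0.1418] open 0.152 F [-0.8 -3.7  4.4] q [-0.91  0.58  1.2   2.01 -0.65  1.   -1.05]
tool y ang -95.17 xaxis [ 0.001  -0.0012 -1.    ] zang 174.83
shift cm tx,ty,tz [-0.82  0.82  0.17]
roll (tool x down => negative of world yaw): -0.004 other 3.137
```

View pics/w5.png

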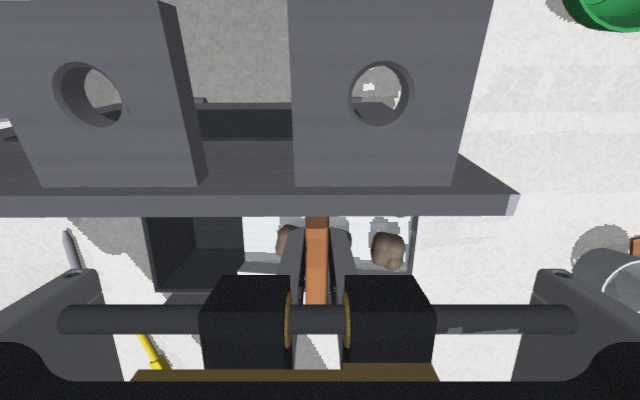

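```bash
python3 -m inch '[{"gripper":0,"tx":0.4,"ty":-0.4,"tz":0,"roll":0},{"gripper":0,"tx":0.4,"ty":-0.4,"tz":0,"roll":0},{"gripper":0,"tx":0,"ty":0,"tz":0,"roll":0}]'
python3 - <<'E'
from h import *
plan([.5403,-.055,.150],85.07)
p,d,T,K=snap('scene','s6'); snap('wrist','w6');cv2.imwrite('pics/c6.png',cv2.resize(p[110:310,200:400,::-1],None,fx=3,fy=3,interpolation=cv2.INTER_CUBIC))
E
```

```text
time_s: 11.62
ee_pos: [0.5433, -0.0386, 0.1336]
ee_rot: [2.611, 1.57, -0.621]
wrist_force: [-0.2, -2.1, 3.8]
opening: 0.164
t 11.62 pos [ 0.5433 -0.0386  0.1336] open 0.164 F [-0.2 -2.1  3.8] q [-0.91  0.59  1.18  2.02 -0.67  0.99 -1.05]
tool y ang -95.16 xaxis [ 5.e-04 -4.e-04 -1.e+00] zang 174.84
shift cm tx,ty,tz [-1.64  1.67  0.15]
roll (tool x down => negative of world yaw): -0.004 other 3.138
```

View pics/c6.png

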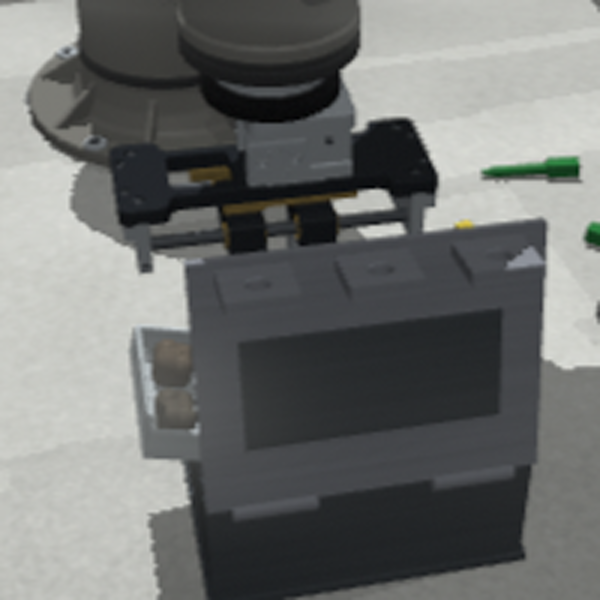

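View pics/w6.png

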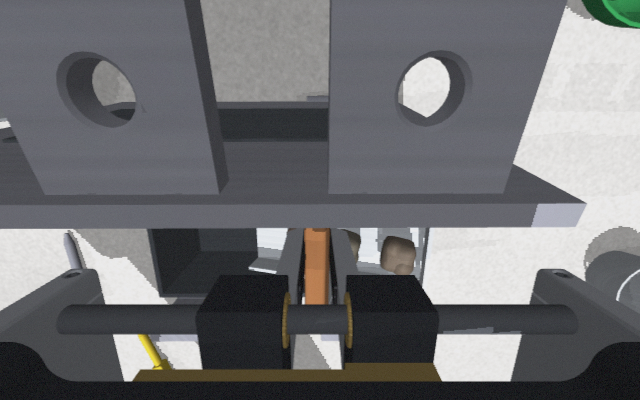

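```bash
python3 -m inch '[{"gripper":0,"tx":0.5,"ty":-0.4,"tz":0,"roll":0},{"gripper":0,"tx":0.5,"ty":-0.4,"tz":0,"roll":0},{"gripper":0,"tx":0.4,"ty":-0.3,"tz":0,"roll":0},{"gripper":0,"tx":0,"ty":0,"tz":0,"roll":0}]'
python3 -m inch '[{"gripper":0,"tx":0.5,"ty":-0.3,"tz":0,"roll":0},{"gripper":0,"tx":0.5,"ty":-0.2,"tz":0,"roll":0},{"gripper":0,"tx":0,"ty":0,"tz":0,"roll":0}]'
python3 - <<'E'
from h import *
plan([.5403,-.055,.150],85.07)
p,d,T,K=snap('scene','s7'); snap('wrist','w7');cv2.imwrite('pics/c7.png',cv2.resize(p[110:310,200:400,::-1],None,fx=3,fy=3,interpolation=cv2.INTER_CUBIC))
E
```

```text
time_s: 12.22
ee_pos: [0.544, -0.0272, 0.1193]
ee_rot: [-0.67, 1.57, 2.382]
wrist_force: [0.0, 0.7, 3.3]
opening: 0.173
time_s: 12.6
ee_pos: [0.5444, -0.0221, 0.1092]
ee_rot: [-0.7, 1.57, 2.352]
wrist_force: [0.5, 2.3, 3.8]
opening: 0.182
t 12.6 pos [ 0.5444 -0.0221  0.1092] open 0.182 F [0.5 2.3 3.8] q [-0.91  0.62  1.14  2.04 -0.71  0.95 -1.05]
tool y ang -95.15 xaxis [-3.e-04  3.e-04 -1.e+00] zang 174.85
shift cm tx,ty,tz [-4.08  3.31  0.12]
roll (tool x down => negative of world yaw): -0.004 other 3.138
```

View pics/c7.png

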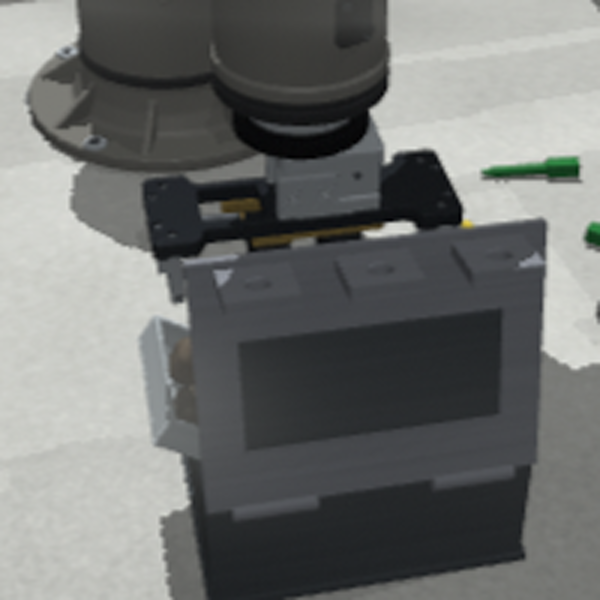

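View pics/w7.png

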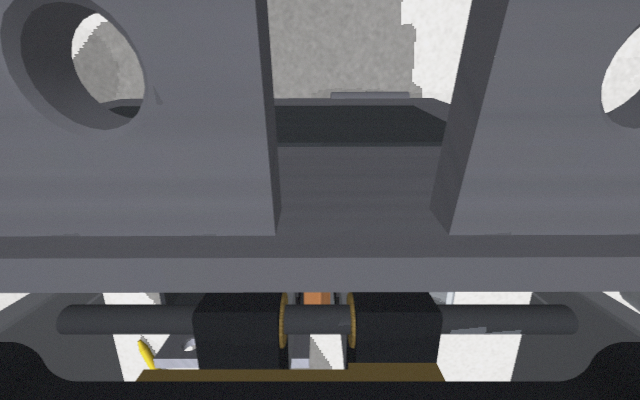

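```bash
python3 - <<'E'
from h import *
p,d,T,K=load('s7'); W=world(d,T,K)
a=np.radians(-4.93); ex=np.array([np.cos(a),np.sin(a)]); ey=np.array([-ex[1],ex[0]]); o=np.array([.5555,.004])
b=np.stack([(W[...,:2]-o)@ex,(W[...,:2]-o)@ey,W[...,2]],-1)
m=(d>0)&(abs(b[...,0])<.06)&(b[...,1]<-.09)&(b[...,1]>-.2)&(b[...,2]>.07)&(b[...,2]<.2)
v,u=np.nonzero(m); print(len(v),u.min(),u.max(),v.min(),v.max())
q=b[m]
for c in np.arange(-.05,.06,.01):
    t=q[abs(q[:,0]-c)<.004]
    if len(t)>5:
        i=t[:,1].argmin(); j=t[:,2].argmax(); print(round(c,3),len(t),'miny',t[i].round(4),'maxz',t[j].round(4),'minz',t[t[:,2].argmin()].round(4))
E
```

```text
737 246 266 210 274
-0.05 27 miny [-0.0465 -0.125   0.1099] maxz [-0.0469 -0.1122  0.1275] minz [-0.0491 -0.1081  0.0996]
-0.04 32 miny [-0.0429 -0.1253  0.1105] maxz [-0.0364 -0.1133  0.1288] minz [-0.0405 -0.1089  0.102 ]
-0.03 42 miny [-0.027  -0.1249  0.1115] maxz [-0.0312 -0.1139  0.1284] minz [-0.0303 -0.1246  0.1111]
-0.02 98 miny [-0.0229 -0.1254  0.1101] maxz [-0.0193 -0.1133  0.1285] minz [-0.0218 -0.1019  0.0967]
-0.01 24 miny [-0.0086 -0.125   0.1101] maxz [-0.0101 -0.1124  0.1289] minz [-0.0103 -0.1087  0.1006]
0.0 30 miny [ 0.0028 -0.1241  0.1128] maxz [ 0.0038 -0.1122  0.1287] minz [-0.0034 -0.1235  0.1121]
0.01 49 miny [ 0.0135 -0.1254  0.1104] maxz [ 0.0132 -0.1133  0.1276] minz [ 0.0105 -0.1251  0.1101]
0.02 52 miny [ 0.0238 -0.1245  0.1124] maxz [ 0.0223 -0.0994  0.1995] minz [ 0.0195 -0.101   0.0702]
0.03 45 miny [ 0.0322 -0.1255  0.1107] maxz [ 0.032  -0.1136  0.1278] minz [ 0.0271 -0.0981  0.1079]
0.04 159 miny [ 0.0417 -0.1248  0.1098] maxz [ 0.0362 -0.114   0.1293] minz [ 0.0377 -0.1011  0.0781]
0.05 8 miny [ 0.0529 -0.1011  0.0807] maxz [ 0.0533 -0.1006  0.0913] minz [ 0.0487 -0.1011  0.0711]
```

```bash
python3 -m inch '[{"gripper":0,"tx":0.5,"ty":-0.3,"tz":0,"roll":0},{"gripper":0,"tx":0.5,"ty":-0.2,"tz":0,"roll":0},{"gripper":0,"tx":0,"ty":0,"tz":0,"roll":0},{"gripper":0,"tx":0.4,"ty":-0.1,"tz":0,"roll":0},{"gripper":0,"tx":0,"ty":0,"tz":0,"roll":0}]'
python3 - <<'E'
from h import *
plan([.5403,-.055,.150],85.07)
p,d,T,K=snap('scene','s8'); snap('wrist','w8');cv2.imwrite('pics/c8.png',cv2.resize(p[110:310,200:400,::-1],None,fx=3,fy=3,interpolation=cv2.INTER_CUBIC))
E
```

```text
time_s: 13.32
ee_pos: [0.5448, -0.0164, 0.0952]
ee_rot: [-0.136, 1.57, 2.916]
wrist_force: [-0.4, 2.7, 1.9]
opening: 0.184
t 13.32 pos [ 0.5448 -0.0164  0.0952] open 0.184 F [-0.4  2.7  1.9] q [-0.9   0.64  1.12  2.05 -0.73  0.93 -1.04]
tool y ang -95.17 xaxis [-4.e-04  1.e-04 -1.e+00] zang 174.83
shift cm tx,ty,tz [-5.48  3.88  0.11]
roll (tool x down => negative of world yaw): -0.004 other 3.137
```

View pics/c8.png

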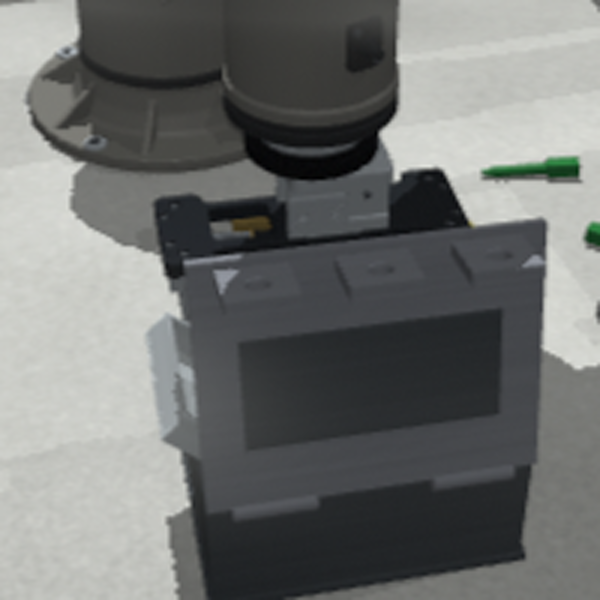

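View pics/w8.png

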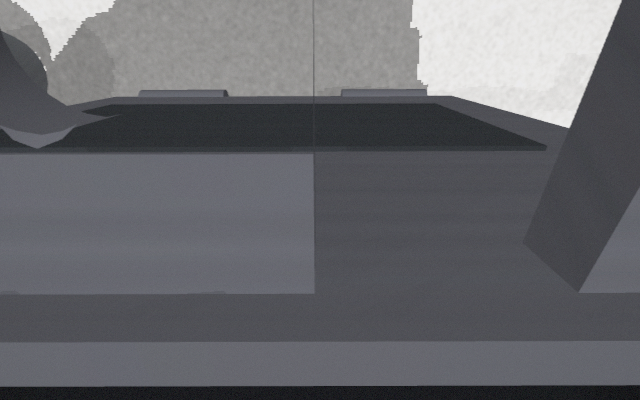

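```bash
python3 -m inch '[{"gripper":0,"tx":0.3,"ty":0,"tz":0,"roll":0},{"gripper":0,"tx":0,"ty":0,"tz":0,"roll":0},{"gripper":0,"tx":0,"ty":0,"tz":0,"roll":0},{"gripper":0,"tx":-0.8,"ty":0.2,"tz":0,"roll":0},{"gripper":0,"tx":-1.5,"ty":0,"tz":0,"roll":0},{"gripper":0,"tx":-1.5,"ty":0,"tz":0,"roll":0},{"gripper":0,"tx":-1,"ty":0,"tz":0,"roll":0},{"gripper":0,"tx":0,"ty":0,"tz":0,"roll":0},{"gripper":0,"tx":0,"ty":0,"tz":0,"roll":0}]'
python3 - <<'E'
from h import *
plan([.5403,-.055,.150],85.07)
p,d,T,K=snap('scene','s9'); snap('wrist','w9');cv2.imwrite('pics/c9.png',cv2.resize(p[110:310,200:400,::-1],None,fx=3,fy=3,interpolation=cv2.INTER_CUBIC))
E
```

```text
time_s: 14.55
ee_pos: [0.5447, -0.0183, 0.1403]
ee_rot: [-0.363, 1.57, 2.689]
wrist_force: [0.3, 1.0, -2.2]
opening: 0.182
t 14.55 pos [ 0.5447 -0.0183  0.1403] open 0.182 F [ 0.3  1.  -2.2] q [-0.96  0.59  1.2   2.01 -0.66  1.   -1.09]
tool y ang -95.15 xaxis [-3.e-04  1.e-04 -1.e+00] zang 174.85
shift cm tx,ty,tz [-0.97  3.69  0.1 ]
roll (tool x down => negative of world yaw): -0.004 other 3.138
```

View pics/c9.png

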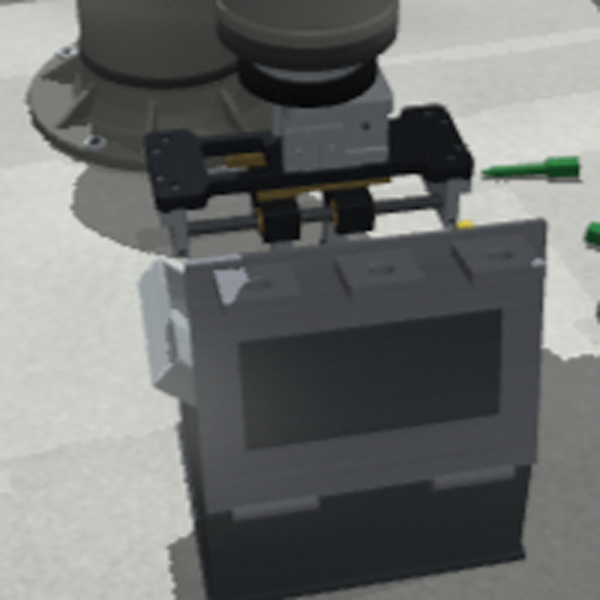

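View pics/w9.png

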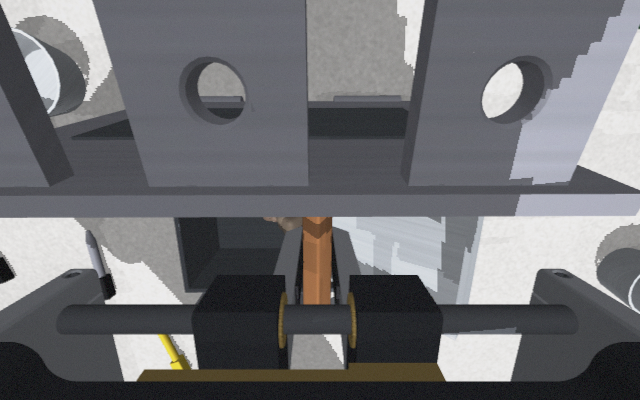

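```bash
python3 -m inch '[{"gripper":0,"tx":-1.5,"ty":0,"tz":0,"roll":0},{"gripper":0,"tx":-2.5,"ty":0,"tz":0,"roll":0},{"gripper":0,"tx":-2.5,"ty":0,"tz":0,"roll":0},{"gripper":0,"tx":-2.5,"ty":0,"tz":0,"roll":0},{"gripper":0,"tx":-1.5,"ty":0,"tz":0,"roll":0},{"gripper":0,"tx":0,"ty":0,"tz":0,"roll":0},{"gripper":0,"tx":0,"ty":0,"tz":0,"roll":0}]'
python3 - <<'E'
from h import *
plan([.5403,-.242,.25],85.07)
p,d,T,K=snap('scene','s10'); snap('wrist','w10');cv2.imwrite('pics/c10.png',cv2.resize(p[110:310,180:400,::-1],None,fx=3,fy=3,interpolation=cv2.INTER_CUBIC))
E
```

```text
time_s: 15.52
ee_pos: [0.5444, -0.0183, 0.2449]
ee_rot: [-0.188, 1.57, 2.863]
wrist_force: [0.2, 0.3, -2.2]
opening: 0.184
t 15.53 pos [ 0.5444 -0.0183  0.2449] open 0.184 F [ 0.2  0.3 -2.2] q [-1.08  0.46  1.33  1.91 -0.48  1.17 -1.23]
tool y ang -95.16 xaxis [-8.e-04  2.e-04 -1.e+00] zang 174.84
shift cm tx,ty,tz [-0.52 22.31 -1.6 ]
roll (tool x down => negative of world yaw): -0.004 other 3.138
```

View pics/c10.png

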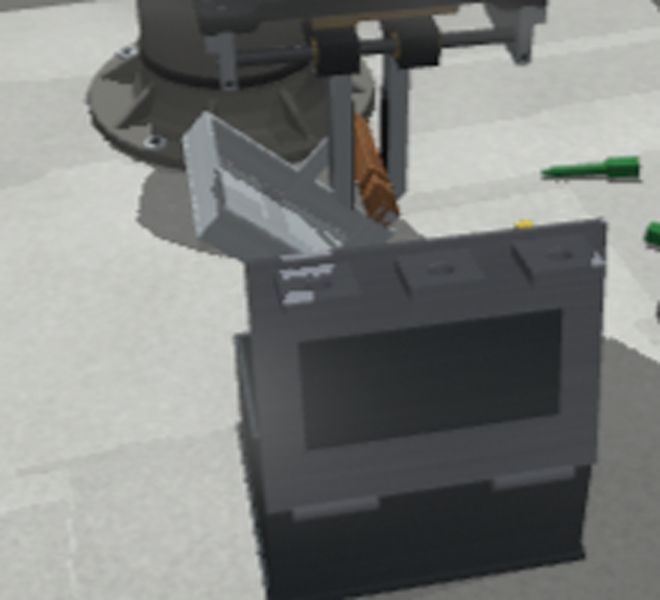

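View pics/w10.png

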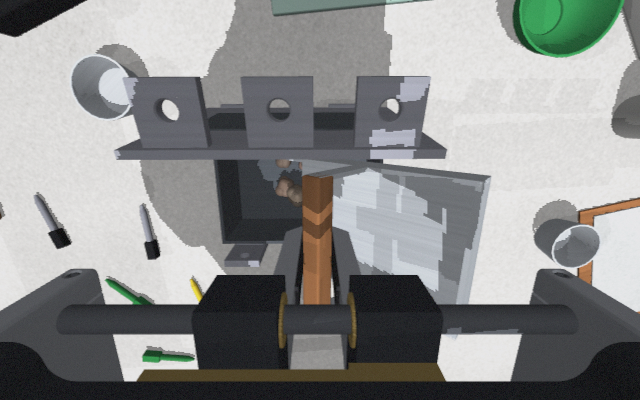

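```bash
python3 -m inch '[{"gripper":0,"tx":0,"ty":2,"tz":-0.1,"roll":0},{"gripper":0,"tx":0,"ty":3.5,"tz":-0.3,"roll":0},{"gripper":0,"tx":0,"ty":4,"tz":-0.3,"roll":0},{"gripper":0,"tx":0.5,"ty":4,"tz":-0.3,"roll":0},{"gripper":0,"tx":2,"ty":4,"tz":-0.3,"roll":0},{"gripper":0,"tx":2.5,"ty":2.5,"tz":-0.2,"roll":0},{"gripper":0,"tx":2.5,"ty":1.5,"tz":-0.1,"roll":0},{"gripper":0,"tx":1,"ty":0,"tz":0,"roll":0},{"gripper":0,"tx":0,"ty":0,"tz":0,"roll":0}]'
python3 - <<'E'
from h import *
plan([.5403,-.242,.1],85.07)
p,d,T,K=snap('scene','s11'); snap('wrist','w11'); snap('top','t11')
cv2.imwrite('pics/c11.png',cv2.resize(p[150:310,100:320,::-1],None,fx=3.5,fy=3.5,interpolation=cv2.INTER_CUBIC))
W=world(d,T,K)
m=(d>0)&(abs(W[...,0]-.54)<.06)&(W[...,1]<-.12)&(W[...,1]>-.36)&(W[...,2]>.012)
q=W[m]
for x in(.5,.52,.56,.58):
    t=q[abs(q[:,0]-x)<.004]; 
    for k in range(0,1): print(x,len(t),'minz',t[t[:,2].argmin()].round(4),'miny',t[t[:,1].argmin()].round(4),'maxz',t[t[:,2].argmax()].round(4))
E
```

```text
time_s: 16.75
ee_pos: [0.5411, -0.2336, 0.1599]
ee_rot: [-0.017, 1.569, 3.035]
wrist_force: [-0.2, 0.1, -1.9]
opening: 0.187
t 16.75 pos [ 0.5411 -0.2336  0.1599] open 0.187 F [-0.2  0.1 -1.9] q [-0.48  0.57  1.08  1.9  -0.58  1.04 -0.81]
tool y ang -95.17 xaxis [-1.6e-03  2.0e-04 -1.0e+00] zang 174.83
shift cm tx,ty,tz [ 5.99  0.85 -0.01]
roll (tool x down => negative of world yaw): -0.004 other 3.137
0.5 256 minz [ 0.5029 -0.2159  0.0777] miny [ 0.501  -0.3286  0.1775] maxz [ 0.5035 -0.2997  0.2931]
0.52 544 minz [ 0.5202 -0.2175  0.0785] miny [ 0.5205 -0.332   0.1743] maxz [ 0.5234 -0.1316  0.5239]
0.56 2296 minz [ 0.5608 -0.2215  0.0779] miny [ 0.5591 -0.335   0.1756] maxz [ 0.5631 -0.275   0.5411]
0.58 3132 minz [ 0.5834 -0.293   0.1346] miny [ 0.5808 -0.337   0.1763] maxz [ 0.5813 -0.2583  0.5444]
```

View pics/c11.png

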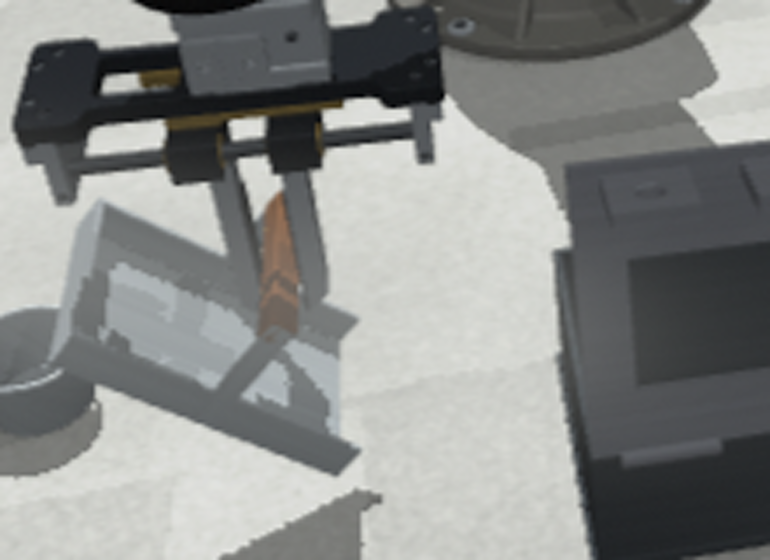

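View pics/w11.png

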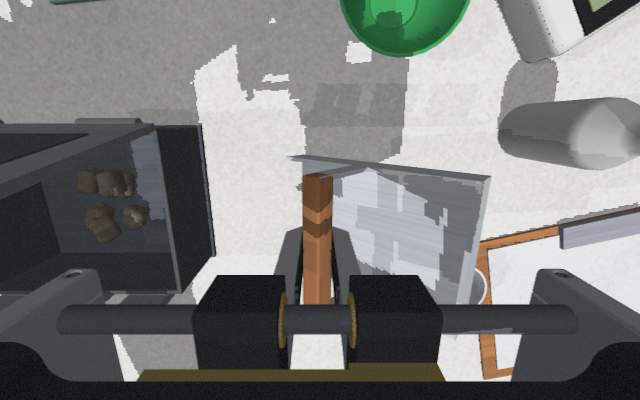

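```bash
python3 -m inch '[{"gripper":0,"tx":0,"ty":-2.5,"tz":0.2,"roll":0},{"gripper":0,"tx":0,"ty":-3,"tz":0.2,"roll":0},{"gripper":0,"tx":2.5,"ty":-0.5,"tz":0,"roll":0},{"gripper":0,"tx":2.5,"ty":0,"tz":0,"roll":0},{"gripper":0,"tx":1.5,"ty":0,"tz":0,"roll":0},{"gripper":0,"tx":0.5,"ty":0,"tz":0,"roll":0},{"gripper":0,"tx":0,"ty":0,"tz":0,"roll":0}]'
python3 - <<'E'
from h import *
plan([.5403,-.242,.1],85.07)
p,d,T,K=snap('scene','s12'); snap('wrist','w12')
W=world(d,T,K)
for n in('s12','top0'):
    p,d,T,K=load(n);W=world(d,T,K)
    m=(d>0)&(abs(W[...,0]-.46)<.06)&(W[...,1]<-.32)&(W[...,1]>-.46)&(W[...,2]>.03)&(W[...,2]<.08)
    q=W[m]; print('cup',q.min(0),q.max(0))
p,d,T,K=load('s12');W=world(d,T,K)
m=(d>0)&(abs(W[...,0]-.54)<.06)&(W[...,1]<-.12)&(W[...,1]>-.36)&(W[...,2]>.004)
q=W[m]
for x in(.5,.52,.56):
    t=q[abs(q[:,0]-x)<.004]; 
    print(x,len(t),'minz',t[t[:,2].argmin()].round(4),'miny',t[t[:,1].argmin()].round(4))
E
```

```text
time_s: 17.77
ee_pos: [0.543, -0.1742, 0.0909]
ee_rot: [2.738, 1.57, -0.494]
wrist_force: [0.6, 0.5, -2.9]
opening: 0.185
t 17.77 pos [ 0.543  -0.1742  0.0909] open 0.185 F [ 0.6  0.5 -2.9] q [-0.54  0.62  1.01  1.99 -0.68  0.91 -0.83]
tool y ang -95.18 xaxis [ 4.e-04 -2.e-04 -1.e+00] zang 174.82
shift cm tx,ty,tz [-0.91  6.77 -0.34]
roll (tool x down => negative of world yaw): -0.004 other 3.137
cup [ 0.40010673 -0.42407074  0.03009693] [ 0.44869581 -0.35401139  0.04851808]
cup [ 0.40041997 -0.4236221   0.03001136] [ 0.4477638  -0.35152756  0.05323489]
0.5 266 minz [ 0.5035 -0.2996  0.004 ] miny [ 0.5035 -0.2996  0.004 ]
0.52 721 minz [ 0.5179 -0.1585  0.0094] miny [ 0.5174 -0.2717  0.1064]
0.56 1677 minz [ 0.5629 -0.1618  0.0092] miny [ 0.5617 -0.275   0.1076]
```

```bash
python3 -m inch '[{"gripper":0,"tx":0.4,"ty":0,"tz":0,"roll":0},{"gripper":0,"tx":0.4,"ty":0,"tz":0,"roll":0},{"gripper":0,"tx":0,"ty":0,"tz":0,"roll":0}]'
python3 -m inch '[{"gripper":0.26,"tx":0,"ty":0,"tz":0,"roll":0},{"gripper":0.26,"tx":0,"ty":0,"tz":0,"roll":0},{"gripper":0.26,"tx":0,"ty":0,"tz":0,"roll":0},{"gripper":0.26,"tx":0,"ty":0,"tz":0,"roll":0}]'
python3 - <<'E'
from h import *
p,d,T,K=snap('scene','s13')
cv2.imwrite('pics/c13.png',cv2.resize(p[150:310,100:320,::-1],None,fx=3.5,fy=3.5,interpolation=cv2.INTER_CUBIC))
E
```

```text
time_s: 18.25
ee_pos: [0.5435, -0.1756, 0.0835]
ee_rot: [2.564, 1.568, -0.669]
wrist_force: [-3.1, -3.1, 14.3]
opening: 0.181
time_s: 18.75
ee_pos: [0.5428, -0.174, 0.0825]
ee_rot: [1.759, 1.571, -1.472]
wrist_force: [0.8, -1.6, 1.1]
opening: 0.26
```

View pics/c13.png

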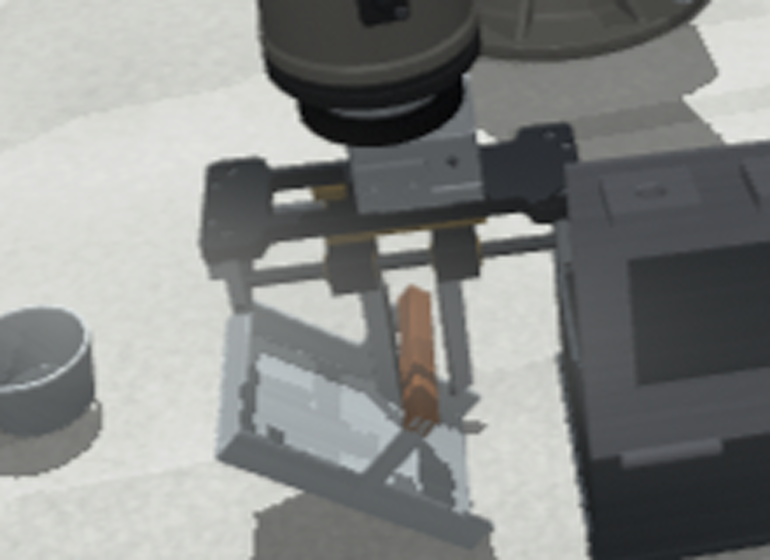

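```bash
python3 -m inch '[{"gripper":0.26,"tx":0.2,"ty":0.9,"tz":-0.1,"roll":0},{"gripper":0.26,"tx":0.2,"ty":0.9,"tz":-0.1,"roll":0},{"gripper":0.26,"tx":0.35,"ty":0.8,"tz":-0.1,"roll":0},{"gripper":0.26,"tx":0.35,"ty":0.8,"tz":0,"roll":0},{"gripper":0.26,"tx":0.4,"ty":0.7,"tz":0,"roll":0},{"gripper":0.26,"tx":0.4,"ty":0.7,"tz":0,"roll":0},{"gripper":0.26,"tx":0,"ty":0,"tz":0,"roll":0}]'
python3 - <<'E'
from h import *
plan([.5403,-.242,.1],85.07)
p,d,T,K=snap('scene','s14')
cv2.imwrite('pics/c14.png',cv2.resize(p[150:310,100:320,::-1],None,fx=3.5,fy=3.5,interpolation=cv2.INTER_CUBIC))
E
```

```text
time_s: 19.68
ee_pos: [0.541, -0.2229, 0.0632]
ee_rot: [0.918, 1.57, -2.315]
wrist_force: [1.0, 0.2, -0.5]
opening: 0.262
t 19.68 pos [ 0.541  -0.2229  0.0632] open 0.262 F [ 1.   0.2 -0.5] q [-0.41  0.67  0.95  1.97 -0.72  0.88 -0.73]
tool y ang -95.22 xaxis [-5.e-04 -5.e-04 -1.e+00] zang 174.78
shift cm tx,ty,tz [-3.68  1.91 -0.1 ]
roll (tool x down => negative of world yaw): -0.005 other 3.136
```

View pics/c14.png

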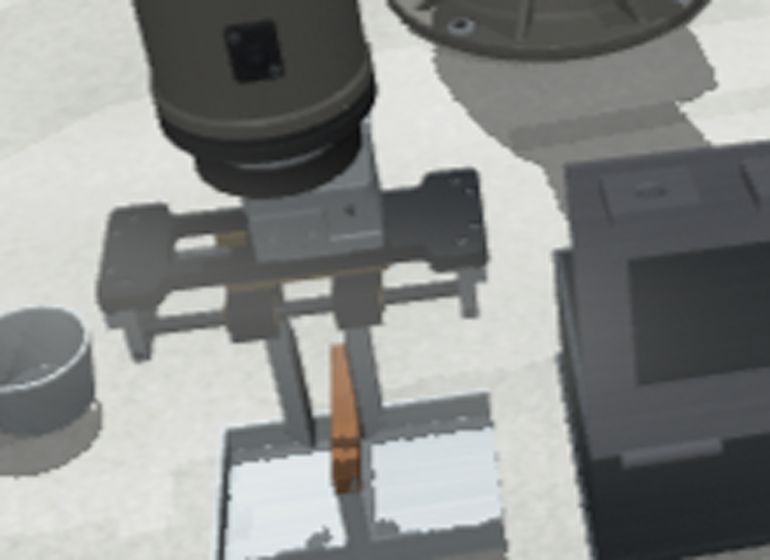

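```bash
python3 -m inch '[{"gripper":0.26,"tx":-3,"ty":0.3,"tz":0,"roll":0},{"gripper":0.3,"tx":-6,"ty":0,"tz":0,"roll":0},{"gripper":0.3,"tx":-6,"ty":0,"tz":0,"roll":-0.1},{"gripper":0,"tx":-6,"ty":0,"tz":0,"roll":-0.17},{"gripper":0,"tx":-5,"ty":0,"tz":0,"roll":-0.18},{"gripper":0,"tx":0,"ty":0,"tz":0,"roll":-0.18},{"gripper":0,"tx":0,"ty":0,"tz":0,"roll":-0.18},{"gripper":0,"tx":0,"ty":0,"tz":0,"roll":-0.18},{"gripper":0,"tx":0,"ty":0,"tz":0,"roll":-0.18},{"gripper":0,"tx":0,"ty":0,"tz":0,"roll":-0.18},{"gripper":0,"tx":0,"ty":0,"tz":0,"roll":-0.18},{"gripper":0,"tx":0,"ty":0,"tz":0,"roll":0}]'
python3 - <<'E'
from h import *
plan([.5403,-.242,.33],175)
for n in('wrist','top','scene'): snap(n,n[0]+'15')
E
```

```text
time_s: 21.22
ee_pos: [0.541, -0.2252, 0.3236]
ee_rot: [2.094, 1.57, 0.392]
wrist_force: [0.6, 0.4, 0.2]
opening: 0.004
t 21.23 pos [ 0.541  -0.2252  0.3236] open 0.004 F [0.6 0.4 0.2] q [-0.42  0.26  0.87  1.71 -0.21  1.27  0.37]
tool y ang -7.57 xaxis [ 3.e-04  1.e-04 -1.e+00] zang -97.57
shift cm tx,ty,tz [-0.64  0.15  1.67]
roll (tool x down => negative of world yaw): -0.045 other 3.097
```

View pics/w15.png

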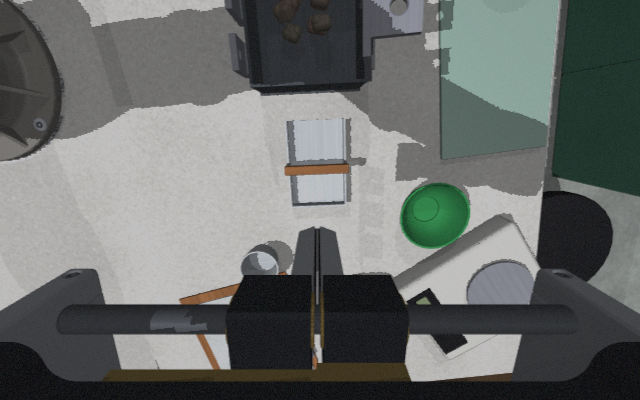

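View pics/t15.png

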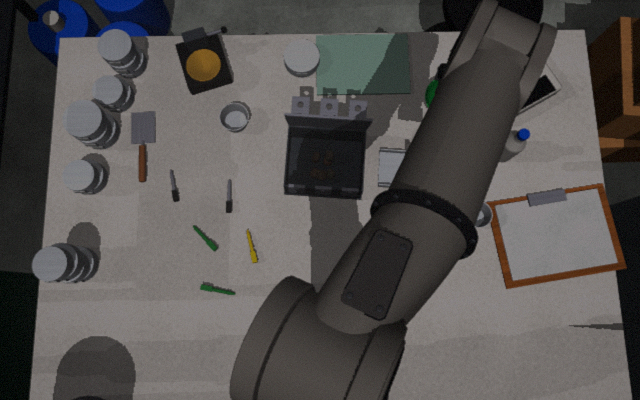

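View pics/s15.png

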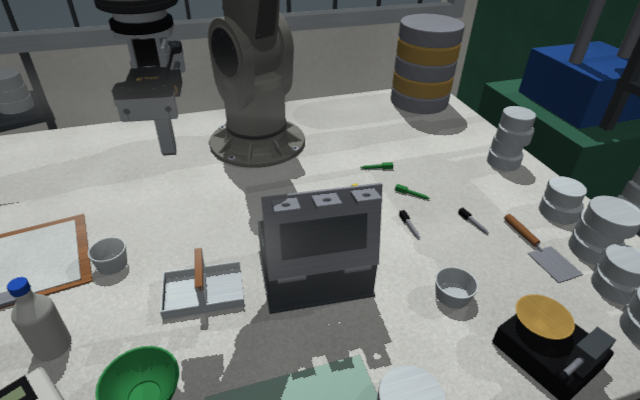

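```bash
python3 - <<'E'
from h import *
p,d,T,K=load('t15'); cv2.imwrite('pics/c15.png',cv2.convertScaleAbs(cv2.resize(p[120:205,275:450,::-1],None,fx=4.5,fy=4.5,interpolation=cv2.INTER_CUBIC),alpha=2.5))
p,d,T,K=load('w15'); cv2.imwrite('pics/c15w.png',cv2.convertScaleAbs(cv2.resize(p[0:100,220:380,::-1],None,fx=5,fy=5,interpolation=cv2.INTER_CUBIC),alpha=2))
E
```

```text
(no output)
```

View pics/c15.png

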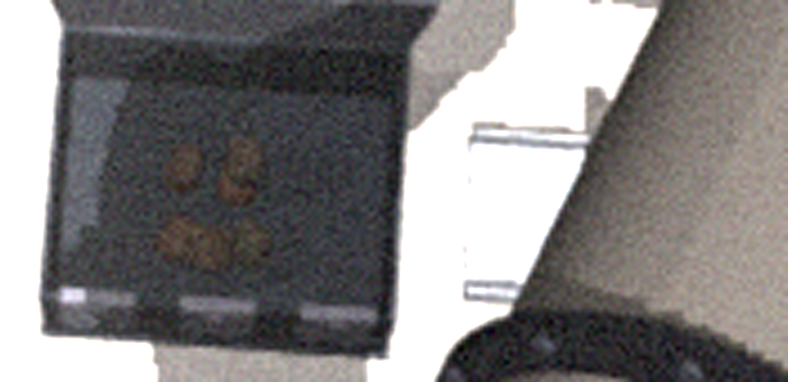

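View pics/c15w.png

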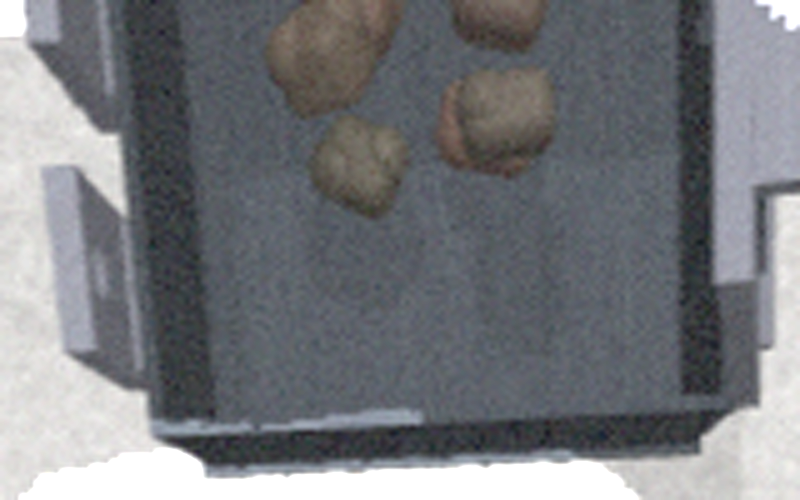

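```bash
python3 -m inch '[{"gripper":0,"tx":0,"ty":2.3,"tz":-4.7,"roll":0},{"gripper":0,"tx":0,"ty":2.3,"tz":-4.7,"roll":0},{"gripper":0,"tx":0,"ty":2.3,"tz":-4.7,"roll":0},{"gripper":0,"tx":0,"ty":2.3,"tz":-4.7,"roll":0},{"gripper":0,"tx":0,"ty":2.3,"tz":-4.7,"roll":0},{"gripper":0,"tx":0,"ty":0,"tz":0,"roll":0}]'
python3 -m inch '[{"gripper":0,"tx":0,"ty":0,"tz":0,"roll":-0.18},{"gripper":0,"tx":0,"ty":0,"tz":0,"roll":-0.18},{"gripper":0,"tx":0,"ty":0,"tz":0,"roll":-0.18},{"gripper":0,"tx":0,"ty":0,"tz":0,"roll":-0.18},{"gripper":0,"tx":0,"ty":0,"tz":0,"roll":-0.18},{"gripper":0,"tx":0,"ty":0,"tz":0,"roll":-0.18},{"gripper":0,"tx":0,"ty":0,"tz":0,"roll":-0.18},{"gripper":0,"tx":0,"ty":0,"tz":0,"roll":-0.18},{"gripper":0,"tx":0,"ty":0,"tz":0,"roll":-0.18},{"gripper":0,"tx":0,"ty":0,"tz":0,"roll":0}]'
python3 - <<'E'
from h import *
plan([.685,-.007,.235],85.07)
snap('wrist','w16')
E
```

```text
time_s: 22.12
ee_pos: [0.6874, -0.002, 0.3219]
ee_rot: [-1.141, 1.569, -2.839]
wrist_force: [-0.5, -1.1, -0.4]
opening: 0.008
time_s: 23.38
ee_pos: [0.6857, -0.0079, 0.3235]
ee_rot: [-1.76, 1.571, -1.846]
wrist_force: [0.8, -0.1, -0.7]
opening: 0.005
t 23.38 pos [ 0.6857 -0.0079  0.3235] open 0.005 F [ 0.8 -0.1 -0.7] q [-0.38  0.39  0.43  1.46 -0.16  1.32  1.54]
tool y ang 85.11 xaxis [-1.e-04 -2.e-04 -1.e+00] zang -4.89
shift cm tx,ty,tz [ 8.85  0.09 -0.08]
roll (tool x down => negative of world yaw): 0.001 other -3.141
```

View pics/w16.png

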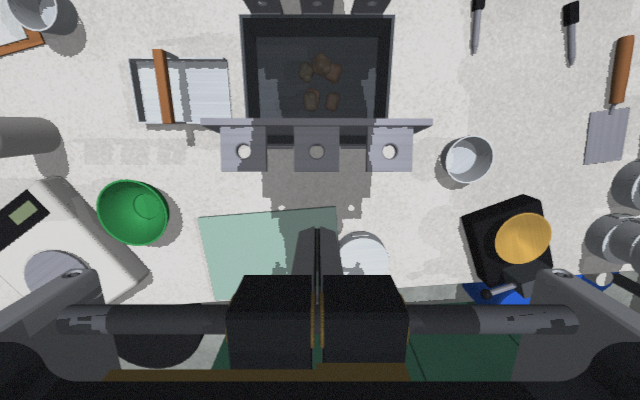

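```bash
python3 -m inch '[{"gripper":0,"tx":4.5,"ty":0.1,"tz":0,"roll":0},{"gripper":0,"tx":4.35,"ty":0,"tz":0,"roll":0},{"gripper":0,"tx":0,"ty":0,"tz":-1.5,"roll":0},{"gripper":0,"tx":0,"ty":0,"tz":-1.2,"roll":0},{"gripper":0,"tx":0,"ty":0,"tz":0,"roll":0}]'
python3 -m inch '[{"gripper":0,"tx":0,"ty":0,"tz":-1,"roll":0},{"gripper":0,"tx":0,"ty":0,"tz":-1,"roll":0},{"gripper":0,"tx":0,"ty":0,"tz":-1,"roll":0},{"gripper":0,"tx":0.1,"ty":0,"tz":-1.2,"roll":0}]'
python3 - <<'E'
from h import *
plan([.685,-.007,.235],85.07)
snap('wrist','w17'); 
E
```

```text
time_s: 24.05
ee_pos: [0.6591, -0.0039, 0.2374]
ee_rot: [0.349, 1.568, 0.266]
wrist_force: [-0.4, -1.0, -0.9]
opening: 0.007
time_s: 24.55
ee_pos: [0.6164, -0.0003, 0.2337]
ee_rot: [-3.1, 1.571, 3.102]
wrist_force: [3.4, 0.8, -2.8]
opening: 0.006
t 24.55 pos [ 6.164e-01 -3.000e-04  2.337e-01] open 0.006 F [ 3.4  0.8 -2.8] q [-0.43  0.33  0.41  1.74 -0.15  1.1   1.52]
tool y ang 85.31 xaxis [-3.e-04  0.e+00 -1.e+00] zang -4.69
shift cm tx,ty,tz [-0.13 -0.1   6.9 ]
roll (tool x down => negative of world yaw): 0.004 other -3.137
```

View pics/w17.png

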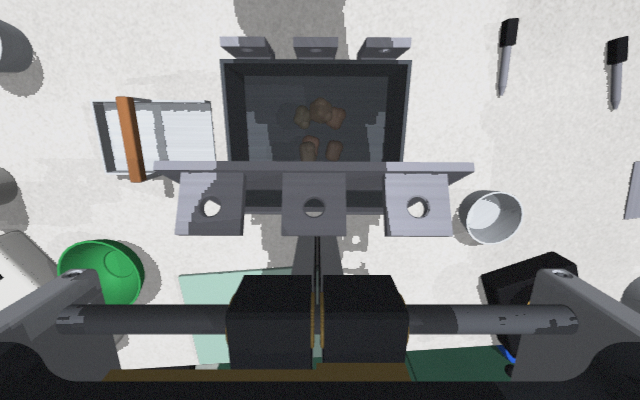

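```bash
python3 -m inch '[{"gripper":0,"tx":0.3,"ty":0,"tz":-1.3,"roll":0},{"gripper":0,"tx":0.4,"ty":0,"tz":-1.3,"roll":0},{"gripper":0,"tx":0.5,"ty":0,"tz":-1.3,"roll":0},{"gripper":0,"tx":0.7,"ty":0,"tz":-1.2,"roll":0},{"gripper":0,"tx":0.7,"ty":0,"tz":-1.2,"roll":0},{"gripper":0,"tx":0.8,"ty":0,"tz":-1.1,"roll":0}]'
python3 -m inch '[{"gripper":0,"tx":0.9,"ty":0,"tz":-1,"roll":0},{"gripper":0,"tx":1,"ty":0,"tz":-0.9,"roll":0},{"gripper":0,"tx":1,"ty":0,"tz":-0.8,"roll":0}]'
python3 - <<'E'
from h import *
plan([.685,-.007,.235],85.07)
snap('wrist','w18'); p,d,T,K=snap('scene','s18')
E
```

```text
time_s: 25.35
ee_pos: [0.543, 0.0056, 0.1994]
ee_rot: [-0.139, 1.57, -0.221]
wrist_force: [9.7, 0.1, -7.8]
opening: 0.004
time_s: 25.72
ee_pos: [0.5174, 0.0078, 0.1707]
ee_rot: [0.033, 1.568, -0.049]
wrist_force: [17.5, 0.2, -9.5]
opening: 0.007
t 25.73 pos [0.5174 0.0078 0.1707] open 0.007 F [17.5  0.2 -9.5] q [-0.48  0.22  0.4   2.02 -0.11  0.91  1.46]
tool y ang 85.32 xaxis [ 3.1e-03 -2.0e-04 -1.0e+00] zang -4.68
shift cm tx,ty,tz [-6.38 -0.11 16.85]
roll (tool x down => negative of world yaw): 0.004 other -3.137
```

View pics/w18.png

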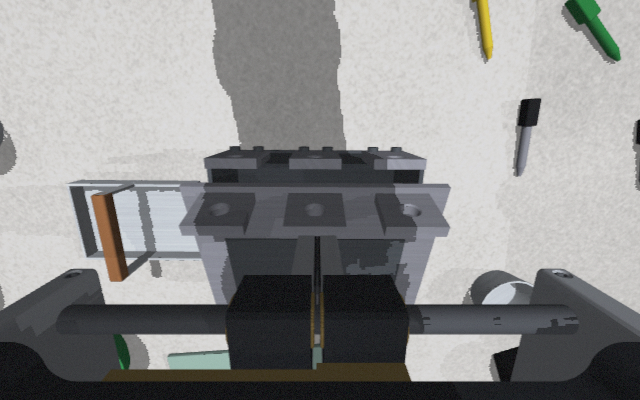

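View pics/s18.png

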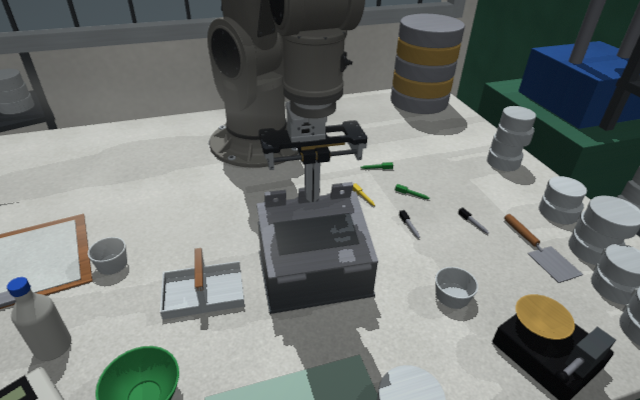

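```bash
python3 -m inch '[{"gripper":0,"tx":0,"ty":0,"tz":0.8,"roll":0},{"gripper":0,"tx":-3.6,"ty":0,"tz":0.2,"roll":0},{"gripper":0,"tx":0,"ty":0,"tz":-2.4,"roll":0},{"gripper":0,"tx":0,"ty":0,"tz":0,"roll":0},{"gripper":0,"tx":1,"ty":0,"tz":-0.1,"roll":0},{"gripper":0,"tx":0.7,"ty":0,"tz":-0.2,"roll":0}]'
python3 -m inch '[{"gripper":0,"tx":0.7,"ty":0,"tz":-0.3,"roll":0},{"gripper":0,"tx":0.7,"ty":0,"tz":-0.3,"roll":0},{"gripper":0,"tx":0.7,"ty":0,"tz":-0.3,"roll":0}]'
python3 - <<'E'
from h import *
plan([.685,-.007,.144],85.07)
snap('wrist','w19'); p,d,T,K=snap('scene','s19')
E
```

```text
time_s: 26.58
ee_pos: [0.4995, 0.0091, 0.1888]
ee_rot: [-2.615, 1.57, -2.697]
wrist_force: [-0.3, 0.7, -0.2]
opening: 0.004
time_s: 26.95
ee_pos: [0.4903, 0.0099, 0.1684]
ee_rot: [-2.71, 1.57, -2.792]
wrist_force: [-2.4, 0.7, 1.7]
opening: 0.007
t 26.95 pos [0.4903 0.0099 0.1684] open 0.007 F [-2.4  0.7  1.7] q [-0.5   0.18  0.39  2.08 -0.09  0.9   1.43]
tool y ang 85.31 xaxis [-3.e-04 -1.e-04 -1.e+00] zang -4.69
shift cm tx,ty,tz [ 2.44 -0.09 19.54]
roll (tool x down => negative of world yaw): 0.004 other -3.137
```

View pics/w19.png

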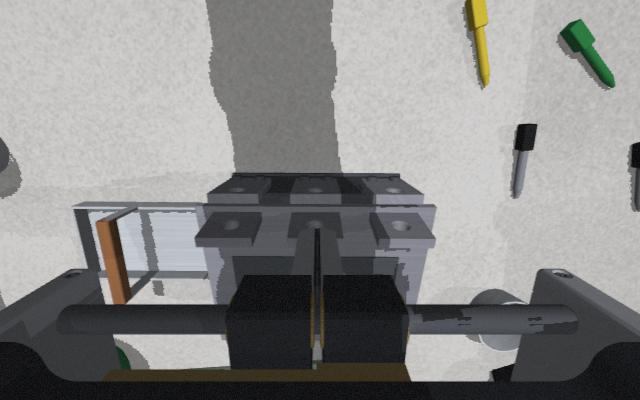

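```bash
python3 -m inch '[{"gripper":0,"tx":0.7,"ty":0,"tz":-0.2,"roll":0},{"gripper":0,"tx":0.7,"ty":0,"tz":-0.1,"roll":0},{"gripper":0,"tx":0.6,"ty":0,"tz":0,"roll":0},{"gripper":0,"tx":0.4,"ty":0,"tz":0,"roll":0},{"gripper":0,"tx":0,"ty":0,"tz":0,"roll":0}]'
python3 -m inch '[{"gripper":0,"tx":0.2,"ty":0,"tz":0,"roll":0},{"gripper":0,"tx":0,"ty":0,"tz":0,"roll":0}]'
```

```text
time_s: 27.68
ee_pos: [0.4877, 0.0101, 0.1447]
ee_rot: [-2.079, 1.57, -2.161]
wrist_force: [-0.5, -0.2, -1.0]
opening: 0.009
time_s: 27.92
ee_pos: [0.4881, 0.0101, 0.144]
ee_rot: [0.722, 1.57, 0.64]
wrist_force: [-6.8, -0.4, 20.1]
opening: 0.005
```

```bash
python3 -m inch '[{"gripper":0,"tx":-3,"ty":0,"tz":0,"roll":0},{"gripper":0.5,"tx":-5,"ty":0,"tz":0,"roll":0},{"gripper":0.5,"tx":-2,"ty":5,"tz":0,"roll":0},{"gripper":0.5,"tx":0,"ty":6,"tz":0,"roll":0},{"gripper":0.5,"tx":0,"ty":5,"tz":0,"roll":0},{"gripper":0.5,"tx":0,"ty":4,"tz":0,"roll":0},{"gripper":0.5,"tx":0,"ty":0,"tz":0,"roll":0}]'
cat > pins.py <<'E'
from h import *
import sys
def pins(n):
    p,d,T,K=load(n); W=world(d,T,K); X,Y,Z=W[...,0],W[...,1],W[...,2]
    p=p.astype(int); r,g,b=p[...,0],p[...,1],p[...,2]
    neut=(p.max(-1)-p.min(-1)<25)
    m=(d>0)&neut&(Z>.0035)&(Z<.022)&(X>.3)&(X<.75)&(Y>.13)&(Y<.6)&(p.max(-1)<170)
    nl,lab,st,c=cv2.connectedComponentsWithStats(m.astype(np.uint8))
    for i in range(1,nl):
        if st[i,4]<40: continue
        q=W[lab==i]; rect=cv2.minAreaRect((q[:,:2]*1000).astype(np.float32)); w=sorted(rect[1])
        if 60<w[1]<110 and w[0]<25:
            h=q[q[:,2]>.0125]; 
            xy=q[:,:2]; mu=xy.mean(0); u,s,vt=np.linalg.svd(xy-mu,full_matrices=False); ax=vt[0]; 
            if ax[0]<0: ax=-ax
            s=(xy-mu)@ax; print(n,'px',c[i].round(),'n',st[i,4],'len',w,'yaw',np.degrees(np.arctan2(ax[1],ax[0])).round(2),'tail',(mu+ax*s.min()).round(4),'nose',(mu+ax*s.max()).round(4),'headmean',h.mean(0).round(4) if len(h) else None, 'head rect',cv2.minAreaRect((h[:,:2]*1000).astype(np.float32)) if len(h)>3 else None)
for n in sys.argv[1:]: pins(n)
E
python3 - <<'E'
from h import *
plan([.45,.26,.2],85.07)
for n in('wrist','top','scene'): snap(n,n[0]+'20')
E
python3 pins.py w20 t20 s20
```

```text
time_s: 28.8
ee_pos: [0.5037, 0.2126, 0.2427]
ee_rot: [2.37, 1.571, 2.292]
wrist_force: [-0.1, -0.5, -0.1]
opening: 0.504
t 28.8 pos [0.5037 0.2126 0.2427] open 0.504 F [-0.1 -0.5 -0.1] q [-0.74  0.19  0.26  1.87 -0.06  1.09  1.03]
tool y ang 85.56 xaxis [-2.e-04  2.e-04 -1.e+00] zang -4.44
shift cm tx,ty,tz [ 4.27  4.31 -5.72]
roll (tool x down => negative of world yaw): 0.009 other -3.133
w20 px [382.  71.] n 62 len [4.158812046051025, 82.38456726074219] yaw 45.71 tail [0.3409 0.2858] nose [0.3985 0.3448] headmean [0.34   0.2872 0.0145] head rect ((339.95147705078125, 287.1547546386719), (0.7177070379257202, 3.9816601276397705), 50.81332778930664)
w20 px [346. 152.] n 477 len [14.032732009887695, 90.20523834228516] yaw 0.03 tail [0.434  0.2581] nose [0.5241 0.2582] headmean [0.4489 0.2585 0.0144] head rect ((453.84173583984375, 258.49749755859375), (39.32933807373047, 13.939187049865723), 0.7712923288345337)
w20 px [446. 165.] n 518 len [14.63736343383789, 89.13063049316406] yaw 12.55 tail [0.4669 0.3962] nose [0.5539 0.4155] headmean [0.4815 0.4006 0.0143] head rect ((488.39093017
[... 1557 characters left out ...]
0749359131)
s20 px [408. 222.] n 173 len [16.743995666503906, 89.70343017578125] yaw 0.37 tail [0.4331 0.256 ] nose [0.5228 0.2566] headmean [0.4534 0.2576 0.0148] head rect ((468.6615905761719, 255.2635040283203), (14.846659660339355, 70.62784576416016), 82.69660949707031)
s20 px [516. 230.] n 48 len [7.325432300567627, 97.99298095703125] yaw 3.6 tail [0.521  0.4809] nose [0.6187 0.4871] headmean [0.5219 0.4837 0.0163] head rect None
s20 px [582. 253.] n 254 len [22.40367317199707, 79.51639556884766] yaw 8.81 tail [0.6285 0.5595] nose [0.7064 0.5716] headmean [0.6753 0.5669 0.017 ] head rect ((665.9849853515625, 569.294189453125), (79.56269836425781, 21.057315826416016), 2.9507534503936768)
```

View pics/w20.png

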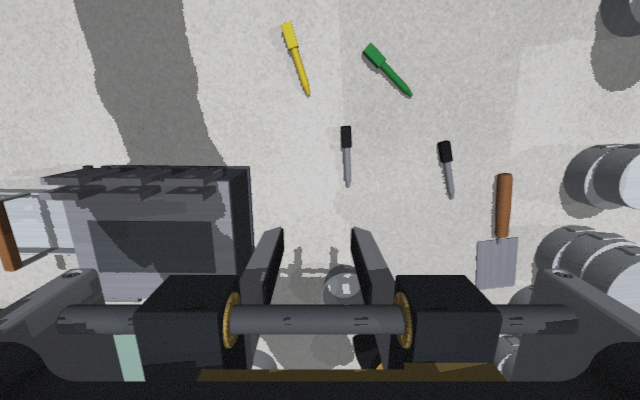

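View pics/s20.png

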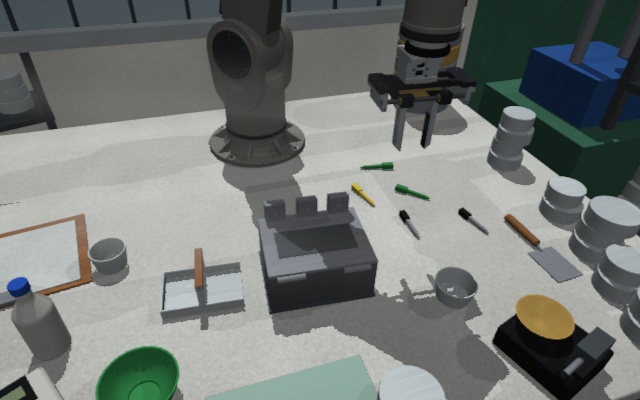

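```bash
python3 - <<'E'
from h import *
p,d,T,K=load('w20'); cv2.imwrite('pics/c20.png',cv2.resize(p[10:210,260:520,::-1],None,fx=3,fy=3,interpolation=cv2.INTER_CUBIC))
plan([.449,.2583,.05],90.1)
# lid shut check
W=world(d,T,K)
a=np.radians(-4.93); ex=np.array([np.cos(a),np.sin(a)]); ey=np.array([-ex[1],ex[0]]); o=np.array([.5555,.004])
for n in('w20','t20','s20'):
    p,d,T,K=load(n);W=world(d,T,K)
    b=np.stack([(W[...,:2]-o)@ex,(W[...,:2]-o)@ey,W[...,2]],-1)[d>0]
    s=b[(abs(b[:,0]-.02)<.06)&(abs(b[:,1])<.09)&(b[:,2]>.08)&(b[:,2]<.12)]
    print(n,len(s),np.c_[np.polyfit(s[:,0],s[:,2],1)].T.round(4), np.median(s[:,2]))
    for lo,hi in((.129,.1325),(.134,.138)):
      for yy in(-.065,0,.065):
        u=b[(b[:,2]>lo)&(b[:,2]<hi)&(abs(b[:,1]-yy)<.026)&(b[:,0]<-.05)&(b[:,0]>-.11)]
        if len(u)>5: print('  ',lo,yy,len(u),u.mean(0).round(4),u.min(0).round(4),u.max(0).round(4))
E
```

```text
t 28.95 pos [0.5041 0.2085 0.243 ] open 0.5 F [ 0.5 -0.5 -0.9] q [-0.74  0.19  0.27  1.88 -0.05  1.09  1.03]
tool y ang 85.26 xaxis [-0.e+00 -3.e-04 -1.e+00] zang -4.74
shift cm tx,ty,tz [19.29  4.52 -5.9 ]
roll (tool x down => negative of world yaw): -0.085 other 3.057
w20 10118 [[-0.0036  0.0972]] 0.09723640017231819
   0.129 -0.065 348 [-0.0848 -0.0643  0.1308] [-0.0906 -0.0867  0.129 ] [-0.0673 -0.0446  0.1325]
   0.129 0 362 [-0.0847  0.0006  0.1309] [-0.0906 -0.0217  0.1291] [-0.0677  0.0198  0.1325]
   0.129 0.065 324 [-0.085   0.065   0.1308] [-0.0904  0.0442  0.129 ] [-0.0671  0.0844  0.1324]
   0.134 -0.065 302 [-0.0716 -0.0649  0.1359] [-0.0757 -0.0864  0.134 ] [-0.0671 -0.0448  0.1378]
   0.134 0 316 [-0.0716 -0.0003  0.1359] [-0.0759 -0.0214  0.1341] [-0.0674  0.02    0.1379]
   0.134 0.065 301 [-0.0714  0.065   0.136 ] [-0.0756  0.0443  0.1341] [-0.0669  0.0849  0.1379]
t20 3256 [[-0.0058  0.0982]] 0.09803179493956216
   0.129 -0.065 40 [-0.081  -0.0652  0.1311] [-0.0888 -0.0839  0.1293] [-0.0651 -0.0444  0.1324]
   0.129 0 35 [-0.0819  0.0003  0.1311] [-0.0884 -0.0186 
[... 334 characters left out ...]
 39 [-0.0739  0.0641  0.1359] [-0.0883  0.0455  0.134 ] [-0.0654  0.0848  0.1378]
s20 4516 [[-0.0285  0.098 ]] 0.09764839532242431
   0.129 -0.065 74 [-0.0784 -0.0663  0.1311] [-0.0906 -0.0862  0.129 ] [-0.0638 -0.046   0.1324]
   0.129 0 73 [-0.0794 -0.0026  0.1311] [-0.092  -0.0211  0.1291] [-0.0659  0.0186  0.1324]
   0.129 0.065 72 [-0.0786  0.064   0.1312] [-0.0906  0.0438  0.129 ] [-0.0646  0.0836  0.1325]
   0.134 -0.065 71 [-0.0707 -0.0658  0.1362] [-0.0769 -0.0861  0.1342] [-0.0648 -0.0464  0.1379]
   0.134 0 66 [-0.0711 -0.0013  0.1362] [-0.0868 -0.0214  0.1343] [-0.0649  0.0191  0.1378]
   0.134 0.065 64 [-0.0708  0.0631  0.1361] [-0.0867  0.0447  0.1341] [-0.064   0.0834  0.1378]
```

View pics/c20.png

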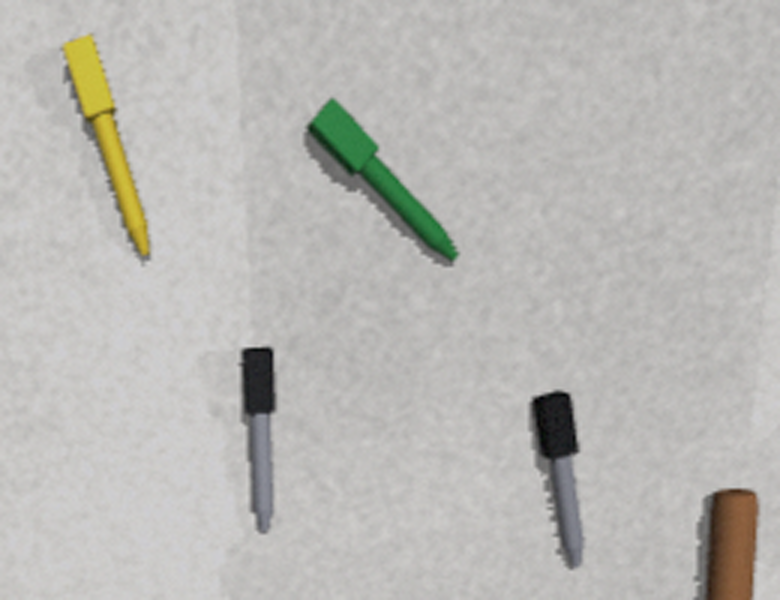

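```bash
python3 -m inch '[{"gripper":0.5,"tx":3,"ty":2.3,"tz":-3,"roll":0},{"gripper":0.5,"tx":5,"ty":2.2,"tz":-2.9,"roll":0},{"gripper":0.5,"tx":5,"ty":0,"tz":0,"roll":-0.085},{"gripper":0.5,"tx":4,"ty":0,"tz":0,"roll":0},{"gripper":0.5,"tx":0,"ty":0,"tz":0,"roll":0}]'
python3 - <<'E'
from h import *
plan([.449,.2583,.0115],90.1); snap('wrist','w21')
E
python3 pins.py w21 | grep -v "16\.\|20\."
```

```text
time_s: 29.58
ee_pos: [0.4479, 0.257, 0.0713]
ee_rot: [-2.372, 1.566, -2.371]
wrist_force: [0.0, -0.4, 1.3]
opening: 0.501
t 29.57 pos [0.4479 0.257  0.0713] open 0.501 F [ 0.  -0.4  1.3] q [-0.79  0.36  0.18  2.09 -0.09  0.71  1.02]
tool y ang 90.08 xaxis [-0.0033 -0.0032 -1.    ] zang 0.08
shift cm tx,ty,tz [5.98 0.15 0.13]
roll (tool x down => negative of world yaw): -0.0 other 3.141
w21 px [318. 236.] n 1105 len [13.43906021118164, 90.26285552978516] yaw -0.25 tail [0.4335 0.2589] nose [0.5238 0.2585] headmean [0.4485 0.2589 0.0144] head rect ((454.666748046875, 258.9999084472656), (13.328351974487305, 41.47236633300781), 89.72486877441406)
w21 px [473. 255.] n 901 len [14.658782005310059, 60.66923141479492] yaw 12.89 tail [0.4662 0.3962] nose [0.5254 0.4098] headmean [0.4807 0.4006 0.0143] head rect ((486.1749267578125, 402.3497314453125), (40.107147216796875, 14.512015342712402), 12.625109672546387)
```

View pics/w21.png

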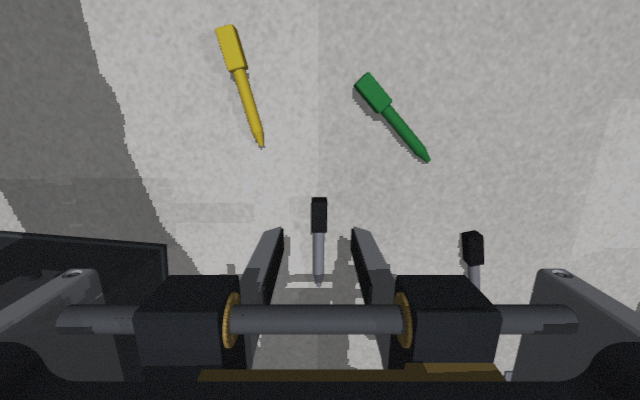

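```bash
python3 -m inch '[{"gripper":0.5,"tx":3,"ty":0.2,"tz":0,"roll":0},{"gripper":0.5,"tx":2,"ty":0,"tz":0,"roll":0},{"gripper":0.5,"tx":0.7,"ty":0,"tz":0,"roll":0},{"gripper":0.5,"tx":0.2,"ty":0,"tz":0,"roll":0},{"gripper":0.5,"tx":0,"ty":0,"tz":0,"roll":0}]'
python3 - <<'E'
from h import *
plan([.449,.2588,.0115],90)
E
```

```text
time_s: 30.25
ee_pos: [0.4495, 0.2614, 0.015]
ee_rot: [0.657, 1.569, 0.66]
wrist_force: [0.0, -0.3, 0.1]
opening: 0.503
t 30.25 pos [0.4495 0.2614 0.015 ] open 0.503 F [ 0.  -0.3  0.1] q [-0.78  0.46  0.15  2.11 -0.12  0.58  1.04]
tool y ang 90.17 xaxis [ 1.1e-03  8.0e-04 -1.0e+00] zang 0.17
shift cm tx,ty,tz [ 0.35 -0.26 -0.05]
roll (tool x down => negative of world yaw): 0.003 other -3.139
```

```bash
python3 -m inch '[{"gripper":0.5,"tx":0.3,"ty":-0.2,"tz":0,"roll":0},{"gripper":0.5,"tx":0,"ty":0,"tz":0,"roll":0},{"gripper":0,"tx":0,"ty":0,"tz":0,"roll":0},{"gripper":0,"tx":0,"ty":0,"tz":0,"roll":0},{"gripper":0,"tx":0,"ty":0,"tz":0,"roll":0},{"gripper":0,"tx":0,"ty":0,"tz":0,"roll":0},{"gripper":0,"tx":0,"ty":0,"tz":0,"roll":0},{"gripper":0,"tx":0,"ty":0,"tz":0,"roll":0},{"gripper":0,"tx":0,"ty":0,"tz":0,"roll":0}]'
python3 - <<'E'
from h import *
plan([.449,.2588,.0115],90)
E
```

```text
time_s: 31.38
ee_pos: [0.4489, 0.2592, 0.011]
ee_rot: [-2.95, 1.571, -2.946]
wrist_force: [0.8, -0.7, -0.2]
opening: 0.148
t 31.38 pos [0.4489 0.2592 0.011 ] open 0.148 F [ 0.8 -0.7 -0.2] q [-0.77  0.46  0.15  2.11 -0.13  0.57  1.04]
tool y ang 90.18 xaxis [-1.e-04 -0.e+00 -1.e+00] zang 0.18
shift cm tx,ty,tz [-0.05 -0.04  0.01]
roll (tool x down => negative of world yaw): 0.003 other -3.138
```

```bash
python3 -m inch '[{"gripper":0,"tx":-1,"ty":0,"tz":0,"roll":0},{"gripper":0,"tx":-4,"ty":0,"tz":0,"roll":0.04},{"gripper":0,"tx":-4,"ty":0,"tz":0,"roll":0.05},{"gripper":0,"tx":-3,"ty":0,"tz":-1,"roll":0},{"gripper":0,"tx":0,"ty":-4,"tz":-1,"roll":0},{"gripper":0,"tx":0,"ty":-4,"tz":-1,"roll":0},{"gripper":0,"tx":0,"ty":-4,"tz":0,"roll":0},{"gripper":0,"tx":0,"ty":-3,"tz":0,"roll":0},{"gripper":0,"tx":0,"ty":0,"tz":0,"roll":0}]'
python3 - <<'E'
from h import *
plan([.39,.0838,.135],85.07); snap('wrist','w22')
E
```

```text
time_s: 32.5
ee_pos: [0.4058, 0.1105, 0.1316]
ee_rot: [1.039, 1.57, 0.95]
wrist_force: [-0.4, 0.8, -0.9]
opening: 0.145
t 32.5 pos [0.4058 0.1105 0.1316] open 0.145 F [-0.4  0.8 -0.9] q [-0.7   0.11  0.3   2.25 -0.05  0.79  1.11]
tool y ang 84.85 xaxis [ 3.e-04  4.e-04 -1.e+00] zang -5.15
shift cm tx,ty,tz [-0.34 -2.8  -1.33]
roll (tool x down => negative of world yaw): -0.004 other 3.138
```

View pics/w22.png

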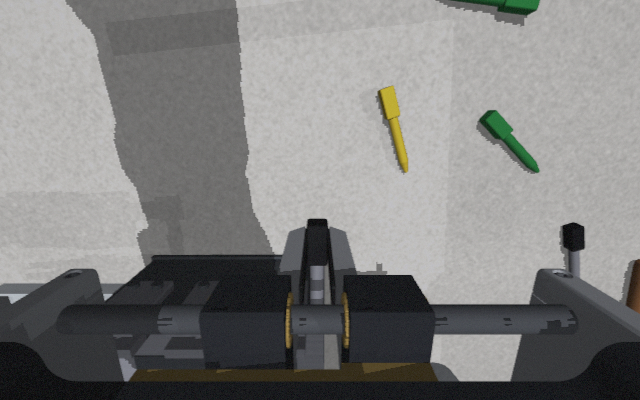

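```bash
python3 -m inch '[{"gripper":0,"tx":0,"ty":-0.5,"tz":-1.4,"roll":0},{"gripper":0,"tx":0,"ty":-1.5,"tz":0,"roll":0},{"gripper":0,"tx":0.5,"ty":-0.8,"tz":0,"roll":0},{"gripper":0,"tx":0.4,"ty":0,"tz":0,"roll":0},{"gripper":0,"tx":0,"ty":0,"tz":0,"roll":0},{"gripper":0,"tx":0,"ty":0,"tz":0,"roll":0}]'
python3 - <<'E'
from h import *
L=[]
for i in range(4):
    p,M,s=tool(); L.append(p); snap('scene','s23')
print(np.array(L).round(4)); plan([.39,.0836,.1225],85.07)
snap('top','t23')
p,d,T,K=load('s23'); cv2.imwrite('pics/c23.png',cv2.resize(p[150:300,250:400,::-1],None,fx=4,fy=4,interpolation=cv2.INTER_CUBIC))
E
```

```text
time_s: 33.3
ee_pos: [0.3897, 0.0859, 0.1219]
ee_rot: [-2.187, 1.57, -2.273]
wrist_force: [-0.1, -0.6, -0.5]
opening: 0.147
[[0.3897 0.0859 0.1219]
 [0.3897 0.0859 0.122 ]
 [0.3897 0.0858 0.122 ]
 [0.3897 0.0858 0.122 ]]
t 33.5 pos [0.3897 0.0858 0.122 ] open 0.144 F [ 0.3 -0.2  0.4] q [-0.68  0.09  0.32  2.3  -0.04  0.76  1.15]
tool y ang 85.04 xaxis [ 0. -0. -1.] zang -4.96
shift cm tx,ty,tz [-0.05 -0.21  0.05]
roll (tool x down => negative of world yaw): -0.001 other 3.141
```

View pics/c23.png

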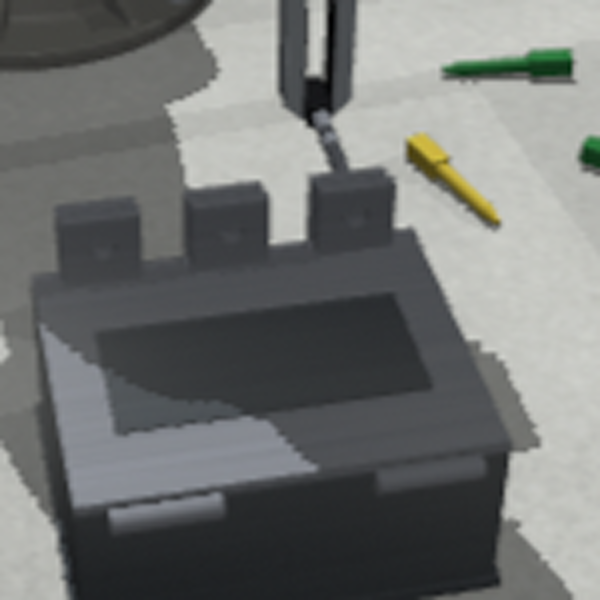

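View pics/t23.png

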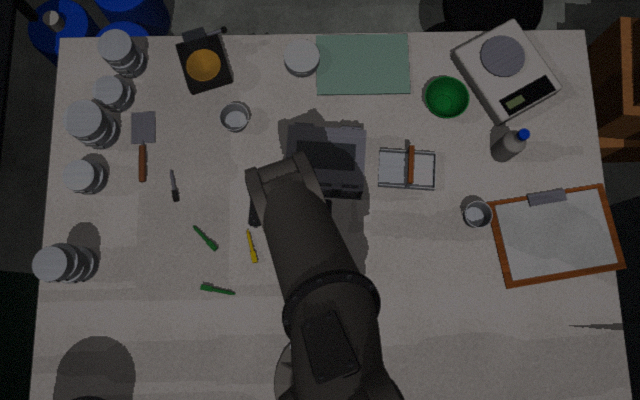

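```bash
cat > shaft.py <<'E'
from h import *
import sys
n=sys.argv[1]; y0=float(sys.argv[2])
a=np.radians(-4.93); ex=np.array([np.cos(a),np.sin(a)]); ey=np.array([-ex[1],ex[0]]); o=np.array([.5555,.004])
p,d,T,K=load(n);W=world(d,T,K)
b=np.stack([(W[...,:2]-o)@ex,(W[...,:2]-o)@ey,W[...,2]],-1)[d>0]
cam=np.array([(T[:2,3]-o)@ex,(T[:2,3]-o)@ey,T[2,3]])
s=b[(b[:,0]>-.19)&(b[:,0]<-.07)&(abs(b[:,1]-y0)<.02)&(b[:,2]>.095)&(b[:,2]<.15)]
for x in np.arange(-.185,-.07,.006):
    t=s[abs(s[:,0]-x)<.003]
    if len(t): print(round(x,3),len(t),t.mean(0).round(4),'y',t[:,1].min().round(4),t[:,1].max().round(4),'zmax',t[:,2].max().round(4))
E
python3 shaft.py s23 .065
```

```text
-0.185 4 [-0.1829  0.0694  0.1273] y 0.0658 0.0727 zmax 0.1281
-0.179 15 [-0.1789  0.062   0.1321] y 0.0481 0.0749 zmax 0.1486
-0.173 22 [-0.1737  0.0666  0.1329] y 0.048 0.0749 zmax 0.1495
-0.167 45 [-0.1663  0.064   0.1323] y 0.048 0.0842 zmax 0.1488
-0.161 113 [-0.1623  0.0667  0.1338] y 0.0494 0.0847 zmax 0.1496
-0.155 22 [-0.1563  0.066   0.1225] y 0.0598 0.0736 zmax 0.127
-0.149 9 [-0.1491  0.0663  0.1218] y 0.0618 0.0716 zmax 0.1236
-0.143 9 [-0.142   0.0663  0.1217] y 0.0628 0.0713 zmax 0.1242
-0.137 7 [-0.1369  0.0656  0.1215] y 0.0623 0.0703 zmax 0.1236
-0.131 9 [-0.1317  0.0662  0.1202] y 0.0622 0.0714 zmax 0.1227
-0.125 10 [-0.1251  0.0658  0.1209] y 0.0628 0.072 zmax 0.1238
-0.119 7 [-0.1194  0.0659  0.1207] y 0.0618 0.0701 zmax 0.1219
-0.113 11 [-0.1131  0.0657  0.1198] y 0.0626 0.0703 zmax 0.1226
-0.107 6 [-0.1077  0.0658  0.1208] y 0.0632 0.0675 zmax 0.1229
-0.089 29 [-0.0885  0.0648  0.1314] y 0.0468 0.0837 zmax 0.1335
-0.083 32 [-0.0836  0.0635  0.124 ] y 0.0455 0.0839 zmax 0.1331
-0.077 10 [-0.0757  0.064   0.1339] y 0.0454 0.0786 zmax 0.1369
-0.071 40 [-0.0717  0.0662  0.1257] y 0.0468 0.0827 zmax 0.1382
```

```bash
python3 -m inch '[{"gripper":0,"tx":0,"ty":-0.2,"tz":0,"roll":0},{"gripper":0,"tx":0,"ty":0,"tz":0.8,"roll":0},{"gripper":0,"tx":0,"ty":0,"tz":0.8,"roll":0},{"gripper":0,"tx":0,"ty":0,"tz":0.6,"roll":0},{"gripper":0,"tx":0,"ty":0,"tz":0,"roll":0},{"gripper":0,"tx":0,"ty":0,"tz":0,"roll":0}]'
python3 - <<'E'
from h import *
plan([.4565,.0778,.1225],85.07)
snap('scene','s24')
p,d,T,K=load('s24'); cv2.imwrite('pics/c24.png',cv2.resize(p[150:250,250:400,::-1],None,fx=5,fy=5,interpolation=cv2.INTER_CUBIC))
E
python3 shaft.py s24 .065
```

```text
time_s: 34.3
ee_pos: [0.4115, 0.0817, 0.122]
ee_rot: [-0.282, 1.571, -0.369]
wrist_force: [0.7, -0.2, 1.2]
opening: 0.146
t 34.3 pos [0.4115 0.0817 0.122 ] open 0.146 F [ 0.7 -0.2  1.2] q [-0.65  0.13  0.33  2.26 -0.06  0.76  1.2 ]
tool y ang 85.01 xaxis [ 2.e-04 -1.e-04 -1.e+00] zang -4.99
shift cm tx,ty,tz [-0.05  0.01  4.52]
roll (tool x down => negative of world yaw): -0.001 other 3.141
-0.167 1 [-0.1648  0.0706  0.1259] y 0.0706 0.0706 zmax 0.1259
-0.161 11 [-0.1599  0.058   0.1317] y 0.0462 0.0717 zmax 0.1439
-0.155 20 [-0.1549  0.0651  0.1343] y 0.0457 0.0725 zmax 0.1498
-0.149 22 [-0.1486  0.0578  0.1334] y 0.0461 0.0723 zmax 0.1467
-0.143 122 [-0.1419  0.0648  0.1334] y 0.0463 0.0844 zmax 0.1495
-0.137 51 [-0.1382  0.0646  0.1295] y 0.0462 0.0832 zmax 0.1477
-0.131 11 [-0.1317  0.0626  0.1218] y 0.0583 0.0695 zmax 0.1262
-0.125 9 [-0.1243  0.0635  0.1226] y 0.0602 0.0675 zmax 0.1242
-0.119 8 [-0.1195  0.0637  0.1216] y 0.06 0.0687 zmax 0.1234
-0.113 6 [-0.1134  0.0632  0.1222] y 0.0592 0.0671 zmax 0.1237
-0.107 11 [-0.1073  0.0635  0.1225] y 0.0607 0.0674 zmax 0.1246
-0.101 1 [-0.1028  0.0659  0.1226] y 0.0659 0.0659 zmax 0.1226
-0.089 25 [-0.0887  0.0665  0.1315] y 0.0472 0.0833 zmax 0.1333
-0.083 33 [-0.0836  0.0623  0.1256] y 0.045 0.0832 zmax 0.1335
-0.077 12 [-0.0752  0.0651  0.127 ] y 0.0542 0.0765 zmax 0.1374
-0.071 40 [-0.0718  0.0638  0.1276] y 0.0451 0.0841 zmax 0.139
```

View pics/c24.png

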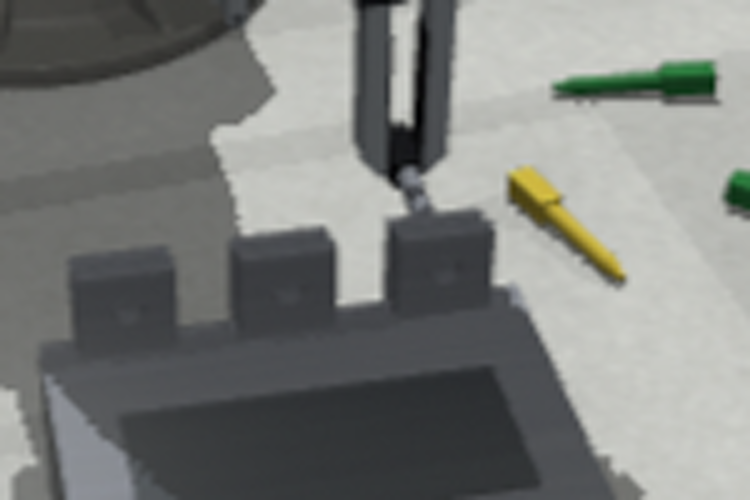

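```bash
python3 -m inch '[{"gripper":0,"tx":0,"ty":0,"tz":0.8,"roll":0},{"gripper":0,"tx":0,"ty":0,"tz":0.8,"roll":0},{"gripper":0,"tx":0,"ty":0,"tz":0.6,"roll":0},{"gripper":0,"tx":0,"ty":0,"tz":0,"roll":0}]'
python3 -m inch '[{"gripper":0,"tx":0,"ty":0,"tz":0.8,"roll":0},{"gripper":0,"tx":0,"ty":0,"tz":0.7,"roll":0},{"gripper":0,"tx":0,"ty":0,"tz":0,"roll":0},{"gripper":0,"tx":0,"ty":0,"tz":0,"roll":0}]'
python3 - <<'E'
from h import *
plan([.4565,.0778,.1225],85.07)
E
```

```text
time_s: 34.85
ee_pos: [0.434, 0.0797, 0.122]
ee_rot: [-0.346, 1.57, -0.434]
wrist_force: [1.4, -1.2, 0.6]
opening: 0.146
time_s: 35.35
ee_pos: [0.4481, 0.0785, 0.1219]
ee_rot: [-2.395, 1.571, -2.482]
wrist_force: [0.2, -1.4, -0.7]
opening: 0.148
t 35.35 pos [0.4481 0.0785 0.1219] open 0.148 F [ 0.2 -1.4 -0.7] q [-0.62  0.19  0.34  2.19 -0.09  0.78  1.26]
tool y ang 85.02 xaxis [-1.e-04 -1.e-04 -1.e+00] zang -4.98
shift cm tx,ty,tz [-0.06  0.    0.84]
roll (tool x down => negative of world yaw): -0.001 other 3.141
```

```bash
python3 -m inch '[{"gripper":0,"tx":0,"ty":0,"tz":0.5,"roll":0},{"gripper":0,"tx":0,"ty":0,"tz":0.3,"roll":0},{"gripper":0,"tx":0,"ty":0,"tz":0,"roll":0}]'
python3 -m inch '[{"gripper":0,"tx":0,"ty":0,"tz":0.2,"roll":0},{"gripper":0,"tx":0,"ty":0,"tz":0,"roll":0}]'
python3 -m inch '[{"gripper":0,"tx":0,"ty":0,"tz":0.1,"roll":0},{"gripper":0,"tx":0,"ty":0,"tz":0,"roll":0}]'
python3 - <<'E'
from h import *
plan([.4565,.0778,.1225],85.07)
snap('scene','s25')
p,d,T,K=load('s25'); cv2.imwrite('pics/c25.png',cv2.resize(p[150:250,250:400,::-1],None,fx=5,fy=5,interpolation=cv2.INTER_CUBIC))
E
```

```text
time_s: 35.72
ee_pos: [0.4559, 0.0779, 0.1218]
ee_rot: [-2.901, 1.57, -2.988]
wrist_force: [-2.5, 0.2, -0.0]
opening: 0.144
time_s: 35.98
ee_pos: [0.4563, 0.0778, 0.1215]
ee_rot: [-2.99, 1.567, -3.076]
wrist_force: [-12.0, 1.6, 5.8]
opening: 0.145
time_s: 36.22
ee_pos: [0.4565, 0.0777, 0.1214]
ee_rot: [-2.99, 1.566, -3.076]
wrist_force: [-15.8, 3.7, 10.3]
opening: 0.146
t 36.23 pos [0.4565 0.0777 0.1214] open 0.146 F [-15.8   3.7  10.3] q [-0.61  0.2   0.34  2.17 -0.1   0.79  1.28]
tool y ang 85.05 xaxis [-5.3e-03 -3.0e-04 -1.0e+00] zang -4.95
shift cm tx,ty,tz [-0.11  0.01  0.  ]
roll (tool x down => negative of world yaw): -0.0 other 3.141
```

View pics/c25.png

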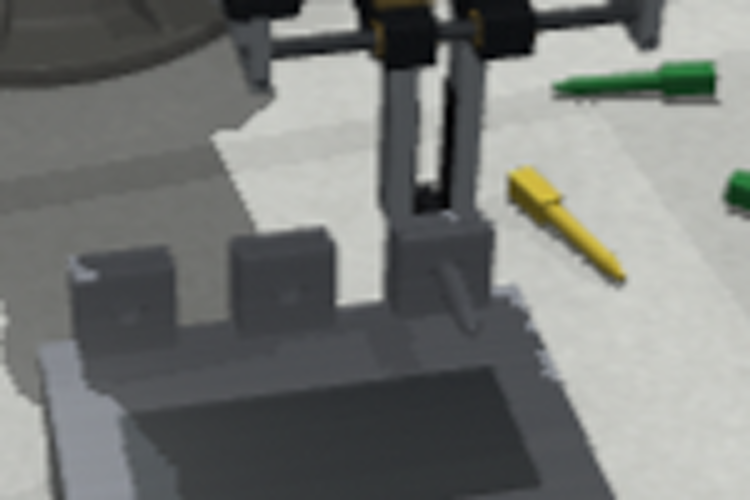

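```bash
python3 -m inch '[{"gripper":0,"tx":0,"ty":0,"tz":-0.1,"roll":0},{"gripper":0.35,"tx":0,"ty":0,"tz":0,"roll":0},{"gripper":0.35,"tx":0,"ty":0,"tz":0,"roll":0},{"gripper":0.35,"tx":0,"ty":0,"tz":0,"roll":0},{"gripper":0.35,"tx":-3,"ty":0,"tz":-0.2,"roll":0},{"gripper":0.35,"tx":-5,"ty":0,"tz":-1,"roll":0},{"gripper":0.5,"tx":-3,"ty":4,"tz":-1,"roll":0},{"gripper":0.5,"tx":0,"ty":6,"tz":0,"roll":0},{"gripper":0.5,"tx":0,"ty":6,"tz":0,"roll":0},{"gripper":0.5,"tx":0,"ty":5,"tz":0,"roll":0},{"gripper":0.5,"tx":0,"ty":0,"tz":0,"roll":0}]'
python3 - <<'E'
from h import *
plan([.48,.4,.0115],102.6)
for n in('wrist','scene','top'): snap(n,n[0]+'26')
p,d,T,K=load('t26'); cv2.imwrite('pics/c26.png',cv2.convertScaleAbs(cv2.resize(p[110:220,260:400,::-1],None,fx=5,fy=5,interpolation=cv2.INTER_CUBIC),alpha=2))
E
python3 pins.py w26 s26
```

```text
time_s: 37.65
ee_pos: [0.4539, 0.2925, 0.2314]
ee_rot: [2.836, 1.57, 2.753]
wrist_force: [-0.2, -0.4, 0.2]
opening: 0.503
t 37.65 pos [0.4539 0.2925 0.2314] open 0.503 F [-0.2 -0.4  0.2] q [-0.86  0.19  0.2   1.9  -0.04  1.06  0.84]
tool y ang 85.29 xaxis [-3.e-04  1.e-04 -1.e+00] zang -4.71
shift cm tx,ty,tz [21.99 10.92  1.72]
roll (tool x down => negative of world yaw): -0.302 other 2.839
w26 px [395. 203.] n 455 len [14.274984359741211, 90.25785064697266] yaw 12.39 tail [0.4664 0.397 ] nose [0.5546 0.4164] headmean [0.4809 0.4007 0.0144] head rect ((481.722900390625, 401.21978759765625), (31.258586883544922, 14.12494945526123), 12.574029922485352)
w26 px [520. 211.] n 381 len [16.042400360107422, 67.18865966796875] yaw -4.66 tail [0.4997 0.5923] nose [0.5664 0.5868] headmean [0.5283 0.59   0.0173] head rect ((533.7352905273438, 591.8421020507812), (15.996830940246582, 66.8991928100586), 89.82241821289062)
w26 px [447. 258.] n 46 len [8.629313468933105, 64.92637634277344] yaw 9.62 tail [0.5661 0.4809] nose [0.63   0.4917] headmean [0.619  0.4885 0.0151] head rect None
w26 px [501.
[... 753 characters left out ...]
3.3102056980133057)
s26 px [516. 230.] n 46 len [8.236600875854492, 97.7392578125] yaw 3.07 tail [0.5206 0.4816] nose [0.6183 0.4868] headmean [0.5224 0.4835 0.0157] head rect None
s26 px [582. 253.] n 256 len [22.5966796875, 79.64574432373047] yaw 8.25 tail [0.628  0.5601] nose [0.7063 0.5714] headmean [0.6736 0.5666 0.0172] head rect ((665.993896484375, 568.8082885742188), (79.26665496826172, 21.28946876525879), 2.795769453048706)
s26 px [450. 302.] n 165 len [24.496273040771484, 64.3962631225586] yaw 46.34 tail [0.6866 0.2005] nose [0.7311 0.2471] headmean [0.7098 0.2237 0.0171] head rect ((706.7251586914062, 225.71311950683594), (64.39437866210938, 21.10577964782715), 45.721649169921875)
```

View pics/c26.png

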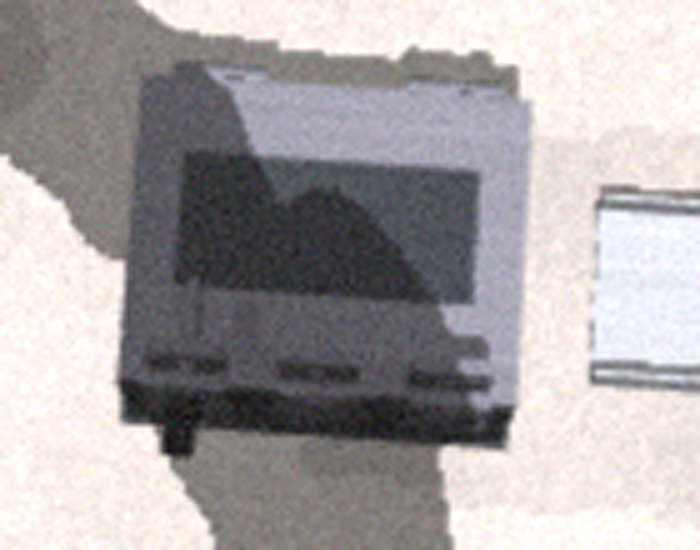

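View pics/w26.png

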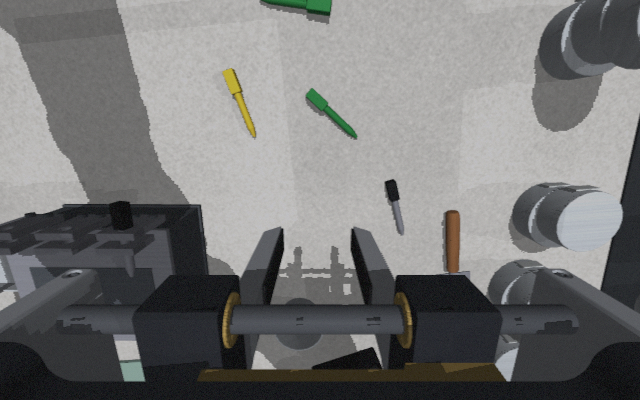

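```bash
python3 -m inch '[{"gripper":0.5,"tx":2,"ty":4,"tz":0.6,"roll":0},{"gripper":0.5,"tx":3,"ty":4,"tz":0.7,"roll":0},{"gripper":0.5,"tx":4,"ty":2.9,"tz":0.5,"roll":0},{"gripper":0.5,"tx":4,"ty":0,"tz":0,"roll":-0.15},{"gripper":0.5,"tx":3,"ty":0,"tz":0,"roll":-0.15},{"gripper":0.5,"tx":0,"ty":0,"tz":0,"roll":0},{"gripper":0.5,"tx":0,"ty":0,"tz":0,"roll":0}]'
python3 - <<'E'
from h import *
snap('wrist','w27'); plan([.481,.4002,.0115],102.5)
E
python3 pins.py w27
```

```text
time_s: 38.67
ee_pos: [0.4829, 0.3954, 0.0735]
ee_rot: [0.416, 1.569, 0.624]
wrist_force: [0.3, 0.6, 0.2]
opening: 0.498
t 38.73 pos [0.4829 0.3958 0.0738] open 0.498 F [0.1 0.5 0.3] q [-0.85  0.5   0.08  1.84 -0.06  0.8   1.04]
tool y ang 101.99 xaxis [ 0.0017  0.0014 -1.    ] zang 11.99
shift cm tx,ty,tz [ 6.23  0.46 -0.1 ]
roll (tool x down => negative of world yaw): -0.009 other 3.133
w27 px [323. 233.] n 1081 len [13.301365852355957, 90.11213684082031] yaw 11.97 tail [0.4663 0.3984] nose [0.5545 0.4171] headmean [0.4806 0.4014 0.0144] head rect ((485.348388671875, 402.6759033203125), (38.36055374145508, 13.289395332336426), 11.896713256835938)
```

View pics/w27.png

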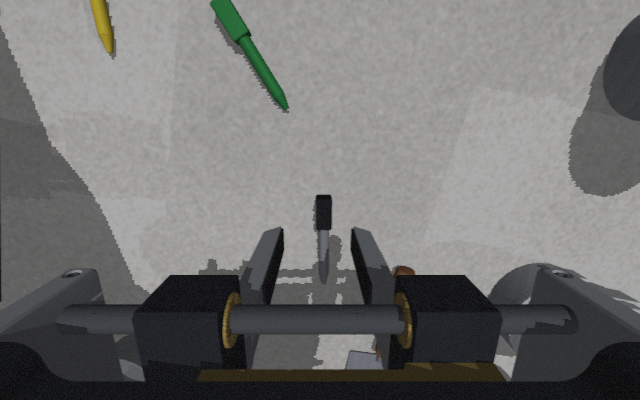

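```bash
python3 -m inch '[{"gripper":0.5,"tx":3,"ty":0.5,"tz":-0.1,"roll":0},{"gripper":0.5,"tx":2,"ty":0,"tz":0,"roll":0},{"gripper":0.5,"tx":0.8,"ty":0,"tz":0,"roll":0},{"gripper":0.5,"tx":0,"ty":0,"tz":0,"roll":0},{"gripper":0.5,"tx":0,"ty":0,"tz":0,"roll":0}]'
python3 - <<'E'
from h import *
plan([.481,.4012,.011],102.1)
E
```

```text
time_s: 39.35
ee_pos: [0.4803, 0.4007, 0.0147]
ee_rot: [0.519, 1.57, 0.731]
wrist_force: [-0.4, -0.5, 0.5]
opening: 0.497
t 39.35 pos [0.4803 0.4007 0.0147] open 0.497 F [-0.4 -0.5  0.5] q [-0.85  0.58  0.07  1.86 -0.06  0.7   1.04]
tool y ang 102.19 xaxis [ 7.e-04  6.e-04 -1.e+00] zang 12.19
shift cm tx,ty,tz [0.37 0.04 0.08]
roll (tool x down => negative of world yaw): 0.001 other -3.14
```

```bash
python3 -m inch '[{"gripper":0.5,"tx":0.35,"ty":0,"tz":0.05,"roll":0},{"gripper":0.5,"tx":0,"ty":0,"tz":0,"roll":0},{"gripper":0,"tx":0,"ty":0,"tz":0,"roll":0},{"gripper":0,"tx":0,"ty":0,"tz":0,"roll":0},{"gripper":0,"tx":0,"ty":0,"tz":0,"roll":0},{"gripper":0,"tx":0,"ty":0,"tz":0,"roll":0},{"gripper":0,"tx":0,"ty":0,"tz":0,"roll":0},{"gripper":0,"tx":0,"ty":0,"tz":0,"roll":0},{"gripper":0,"tx":0,"ty":0,"tz":0,"roll":0}]'
python3 - <<'E'
from h import *
plan([.391,.018,.15],85.07)
E
```

```text
time_s: 40.48
ee_pos: [0.4803, 0.4006, 0.0105]
ee_rot: [-2.832, 1.571, -2.618]
wrist_force: [0.1, 1.3, 0.6]
opening: 0.144
t 40.48 pos [0.4803 0.4006 0.0105] open 0.144 F [0.1 1.3 0.6] q [-0.85  0.59  0.07  1.87 -0.06  0.69  1.04]
tool y ang 102.22 xaxis [-0. -0. -1.] zang 12.22
shift cm tx,ty,tz [-13.95 -35.5  -16.82]
roll (tool x down => negative of world yaw): 0.299 other -2.842
```

```bash
python3 -m inch '[{"gripper":0,"tx":-1,"ty":0,"tz":0,"roll":0},{"gripper":0,"tx":-4,"ty":0,"tz":0,"roll":0},{"gripper":0,"tx":-5,"ty":0,"tz":0,"roll":0.15},{"gripper":0,"tx":-4,"ty":0,"tz":0,"roll":0.15},{"gripper":0,"tx":-1,"ty":-4,"tz":-0.6,"roll":0},{"gripper":0,"tx":0,"ty":-5,"tz":-0.8,"roll":0},{"gripper":0,"tx":0,"ty":-5,"tz":-0.8,"roll":0},{"gripper":0,"tx":0,"ty":-5,"tz":-0.8,"roll":0},{"gripper":0,"tx":0,"ty":-5,"tz":-0.8,"roll":0},{"gripper":0,"tx":0,"ty":-5,"tz":-0.8,"roll":0},{"gripper":0,"tx":0,"ty":-5,"tz":-0.8,"roll":0},{"gripper":0,"tx":0,"ty":0,"tz":0,"roll":0}]'
python3 - <<'E'
from h import *
plan([.387,.0185,.1215],85.07)
E
```

```text
time_s: 41.98
ee_pos: [0.3961, 0.0638, 0.1611]
ee_rot: [1.335, 1.57, 1.243]
wrist_force: [0.5, 0.9, -0.2]
opening: 0.146
t 41.98 pos [0.3961 0.0638 0.1611] open 0.146 F [ 0.5  0.9 -0.2] q [-0.64  0.02  0.33  2.26 -0.01  0.86  1.17]
tool y ang 84.77 xaxis [ 3.e-04  9.e-04 -1.e+00] zang -5.23
shift cm tx,ty,tz [ 3.96 -4.6  -0.5 ]
roll (tool x down => negative of world yaw): -0.005 other 3.136
```

```bash
python3 -m inch '[{"gripper":0,"tx":0,"ty":-2.5,"tz":-0.5,"roll":-0.005},{"gripper":0,"tx":0,"ty":-2.1,"tz":-0.2,"roll":0},{"gripper":0,"tx":2,"ty":0,"tz":0,"roll":0},{"gripper":0,"tx":1.9,"ty":0,"tz":0,"roll":0},{"gripper":0,"tx":0,"ty":0,"tz":0,"roll":0},{"gripper":0,"tx":0,"ty":0,"tz":0,"roll":0}]'
python3 - <<'E'
from h import *
snap('scene','s28')
plan([.387,.0185,.1215],85.07)
p,d,T,K=load('s28'); cv2.imwrite('pics/c28.png',cv2.resize(p[150:250,250:400,::-1],None,fx=5,fy=5,interpolation=cv2.INTER_CUBIC))
E
python3 shaft.py s28 0
```

```text
time_s: 42.72
ee_pos: [0.3866, 0.0217, 0.1222]
ee_rot: [0.36, 1.57, 0.279]
wrist_force: [1.0, 1.0, -1.0]
opening: 0.145
t 42.77 pos [0.3867 0.0217 0.1222] open 0.143 F [-0.2  0.8 -0.5] q [-0.58  0.06  0.38  2.32 -0.03  0.76  1.31]
tool y ang 85.33 xaxis [ 9.e-04  4.e-04 -1.e+00] zang -4.67
shift cm tx,ty,tz [ 0.07 -0.31  0.06]
roll (tool x down => negative of world yaw): 0.005 other -3.137
-0.185 1 [-0.1826  0.0051  0.128 ] y 0.0051 0.0051 zmax 0.128
-0.179 13 [-0.1788 -0.0029  0.1301] y -0.016 0.0094 zmax 0.1476
-0.173 25 [-0.1732  0.0029  0.1337] y -0.0162 0.0101 zmax 0.1495
-0.167 22 [-0.1657  0.0009  0.1307] y -0.0158 0.019 zmax 0.1454
-0.161 128 [-0.1607  0.0007  0.1335] y -0.0162 0.0184 zmax 0.15
-0.155 24 [-0.1554  0.0038  0.1244] y -0.0026 0.0199 zmax 0.1448
-0.149 11 [-0.149   0.0021  0.123 ] y -0.0017 0.0071 zmax 0.1257
-0.143 6 [-0.1427  0.0031  0.1222] y -0.0009 0.0085 zmax 0.1249
-0.137 9 [-0.137   0.0032  0.123 ] y -0.0015 0.0069 zmax 0.1257
-0.131 8 [-0.1308  0.0025  0.1223] y -0.0012 0.0079 zmax 0.1244
-0.125 8 [-0.1264  0.0022  0.1223] y -0.0013 0.0072 zmax 0.1249
-0.119 11 [-0.1199  0.0031  0.1212] y -0.0014 0.0081 zmax 0.1245
-0.113 9 [-0.1124  0.0032  0.1219] y -0.0003 0.0081 zmax 0.124
-0.107 6 [-0.1066  0.003   0.1221] y -0.001 0.0068 zmax 0.1233
-0.101 1 [-0.1032  0.0044  0.1236] y 0.0044 0.0044 zmax 0.1236
-0.089 28 [-0.0884  0.0018  0.1315] y -0.0189 0.0179 zmax 0.1331
-0.083 34 [-0.0835 -0.0022  0.1243] y -0.02 0.0188 zmax 0.1334
-0.077 18 [-0.0752 -0.0003  0.1322] y -0.0157 0.0194 zmax 0.1374
-0.071 33 [-7.140e-02  1.000e-04  1.291e-01] y -0.0189 0.0184 zmax 0.1383
```

View pics/c28.png

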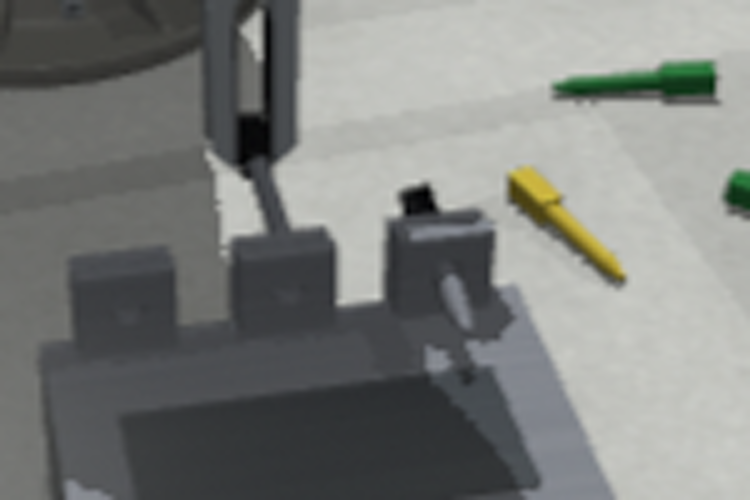

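```bash
python3 -m inch '[{"gripper":0,"tx":0.1,"ty":-0.3,"tz":0,"roll":0.005},{"gripper":0,"tx":0,"ty":0,"tz":0,"roll":0},{"gripper":0,"tx":0,"ty":0,"tz":0.5,"roll":0},{"gripper":0,"tx":0,"ty":0,"tz":0.5,"roll":0},{"gripper":0,"tx":0,"ty":0,"tz":0.5,"roll":0},{"gripper":0,"tx":0,"ty":0,"tz":0,"roll":0}]'
python3 -m inch '[{"gripper":0,"tx":0,"ty":0,"tz":0.5,"roll":0},{"gripper":0,"tx":0,"ty":0,"tz":0.5,"roll":0},{"gripper":0,"tx":0,"ty":0,"tz":0,"roll":0}]'
python3 - <<'E'
from h import *
plan([.45,.013,.1215],85.07)
E
```

```text
time_s: 43.52
ee_pos: [0.4016, 0.0169, 0.1206]
ee_rot: [-0.334, 1.57, -0.421]
wrist_force: [1.1, -1.2, 2.9]
opening: 0.144
time_s: 43.9
ee_pos: [0.4116, 0.0161, 0.1206]
ee_rot: [-0.055, 1.57, -0.142]
wrist_force: [1.5, -0.9, 2.2]
opening: 0.143
t 43.9 pos [0.4116 0.0161 0.1206] open 0.143 F [ 1.5 -0.9  2.2] q [-0.56  0.11  0.39  2.28 -0.06  0.76  1.36]
tool y ang 85.01 xaxis [ 9.e-04 -1.e-04 -1.e+00] zang -4.99
shift cm tx,ty,tz [-0.09  0.03  3.85]
roll (tool x down => negative of world yaw): -0.001 other 3.141
```

```bash
python3 -m inch '[{"gripper":0,"tx":-0.07,"ty":0,"tz":0.7,"roll":0},{"gripper":0,"tx":0,"ty":0,"tz":0.8,"roll":0},{"gripper":0,"tx":0,"ty":0,"tz":0.8,"roll":0},{"gripper":0,"tx":0,"ty":0,"tz":0.8,"roll":0},{"gripper":0,"tx":0,"ty":0,"tz":0,"roll":0},{"gripper":0,"tx":0,"ty":0,"tz":0,"roll":0}]'
python3 -m inch '[{"gripper":0,"tx":0,"ty":0,"tz":0.5,"roll":0},{"gripper":0,"tx":0,"ty":0,"tz":0.2,"roll":0},{"gripper":0,"tx":0,"ty":0,"tz":0,"roll":0}]'
python3 -m inch '[{"gripper":0,"tx":0,"ty":0,"tz":0.2,"roll":0},{"gripper":0,"tx":0,"ty":0,"tz":0,"roll":0}]'
```

```text
time_s: 44.65
ee_pos: [0.4416, 0.0134, 0.1211]
ee_rot: [-2.521, 1.571, -2.608]
wrist_force: [0.9, 0.4, -0.6]
opening: 0.148
time_s: 45.02
ee_pos: [0.4488, 0.0129, 0.1212]
ee_rot: [-2.188, 1.571, -2.275]
wrist_force: [0.0, 0.2, -0.2]
opening: 0.145
time_s: 45.28
ee_pos: [0.4495, 0.0127, 0.1208]
ee_rot: [-3.037, 1.568, -3.124]
wrist_force: [-6.3, 1.0, 2.5]
opening: 0.144
```

```bash
python3 -m inch '[{"gripper":0,"tx":0,"ty":0,"tz":0.15,"roll":0},{"gripper":0,"tx":0,"ty":0,"tz":0,"roll":0},{"gripper":0,"tx":0,"ty":0,"tz":0,"roll":0}]'
python3 -m inch '[{"gripper":0,"tx":0,"ty":0,"tz":-0.25,"roll":0},{"gripper":0.35,"tx":0,"ty":0,"tz":0,"roll":0},{"gripper":0.35,"tx":0,"ty":0,"tz":0,"roll":0},{"gripper":0.35,"tx":0,"ty":0,"tz":0,"roll":0},{"gripper":0.35,"tx":-3,"ty":0,"tz":-0.2,"roll":0},{"gripper":0.35,"tx":-5,"ty":0,"tz":-1,"roll":0},{"gripper":0.5,"tx":-4,"ty":4,"tz":0,"roll":0},{"gripper":0.5,"tx":-4,"ty":5,"tz":0,"roll":0},{"gripper":0.5,"tx":0,"ty":6,"tz":0,"roll":0},{"gripper":0.5,"tx":0,"ty":6,"tz":0,"roll":0},{"gripper":0.5,"tx":0,"ty":5,"tz":0,"roll":0},{"gripper":0.5,"tx":0,"ty":0,"tz":0,"roll":0}]'
python3 - <<'E'
from h import *
plan([.48,.4,.0115],102.6)
for n in('wrist','scene','top'): snap(n,n[0]+'29')
p,d,T,K=load('t29'); cv2.imwrite('pics/c29.png',cv2.convertScaleAbs(cv2.resize(p[110:220,260:440,::-1],None,fx=4.4,fy=4.4,interpolation=cv2.INTER_CUBIC),alpha=2))
p,d,T,K=load('w29'); cv2.imwrite('pics/c29w.png',cv2.resize(p[:,:,::-1],None,fx=1.25,fy=1.25,interpolation=cv2.INTER_CUBIC))
a=np.radians(-4.93); ex=np.array([np.cos(a),np.sin(a)]); ey=np.array([-ex[1],ex[0]]); o=np.array([.5555,.004])
for n in('w29','t29','s29'):
    p,d,T,K=load(n);W=world(d,T,K)
    b=np.stack([(W[...,:2]-o)@ex,(W[...,:2]-o)@ey,W[...,2]],-1)[d>0]
    for yy in(0,.065):
        u=b[(b[:,2]>.112)&(b[:,2]<.1285)&(abs(b[:,1]-yy)<.012)&(b[:,0]<-.092)&(b[:,0]>-.17)]
        if len(u): print(n,yy,len(u),'head x',u[:,0].min().round(4),u[:,0].max().round(4),'z',u[:,2].max().round(4))
    s=b[(abs(b[:,0]-.02)<.06)&(abs(b[:,1])<.09)&(b[:,2]>.08)&(b[:,2]<.12)]; print('lid z',np.median(s[:,2]))
E
```

```text
time_s: 45.65
ee_pos: [0.4497, 0.0126, 0.1206]
ee_rot: [-3.05, 1.566, -3.136]
wrist_force: [-12.8, 2.4, 6.9]
opening: 0.146
time_s: 47.15
ee_pos: [0.4595, 0.2754, 0.2795]
ee_rot: [-2.803, 1.57, -2.885]
wrist_force: [-0.3, -0.5, -0.7]
opening: 0.5
t 47.15 pos [0.4595 0.2754 0.2795] open 0.5 F [-0.3 -0.5 -0.7] q [-0.83  0.14  0.19  1.85 -0.03  1.16  0.86]
tool y ang 85.3 xaxis [-8.e-04 -2.e-04 -1.e+00] zang -4.7
shift cm tx,ty,tz [26.8  12.6   1.04]
roll (tool x down => negative of world yaw): -0.302 other 2.84
w29 0 428 head x -0.1213 -0.092 z 0.1254
w29 0.065 393 head x -0.1206 -0.0921 z 0.126
lid z 0.09733498063499682
t29 0 70 head x -0.12 -0.0921 z 0.1275
t29 0.065 69 head x -0.1197 -0.0923 z 0.1279
lid z 0.09810798105812502
s29 0 39 head x -0.1202 -0.1003 z 0.1265
s29 0.065 39 head x -0.1198 -0.1003 z 0.1264
lid z 0.09764983329269317
```

View pics/c29.png

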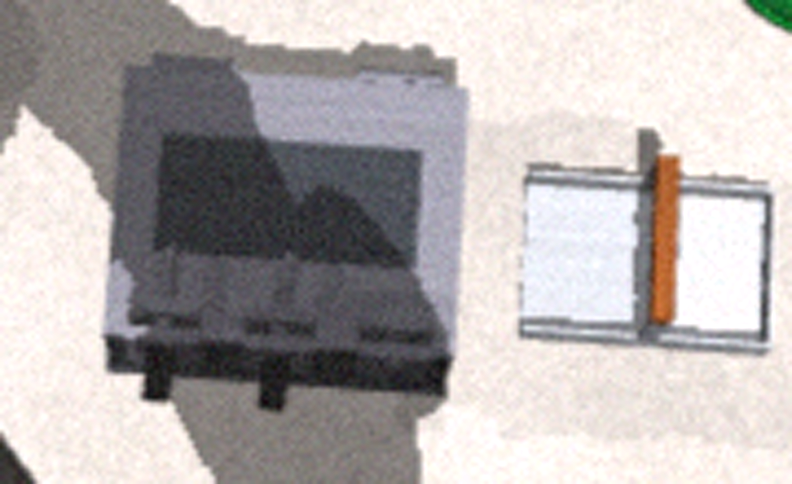

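View pics/s29.png

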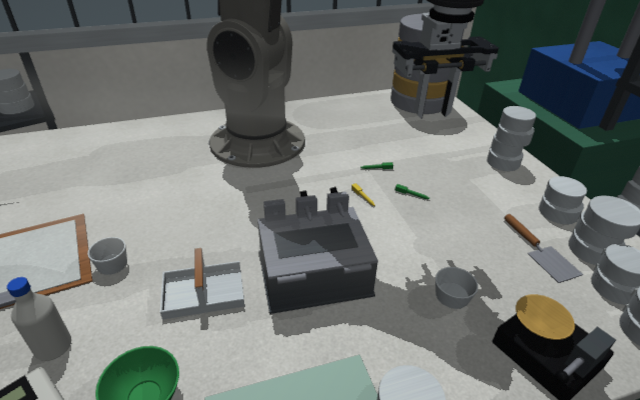

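View pics/c29w.png

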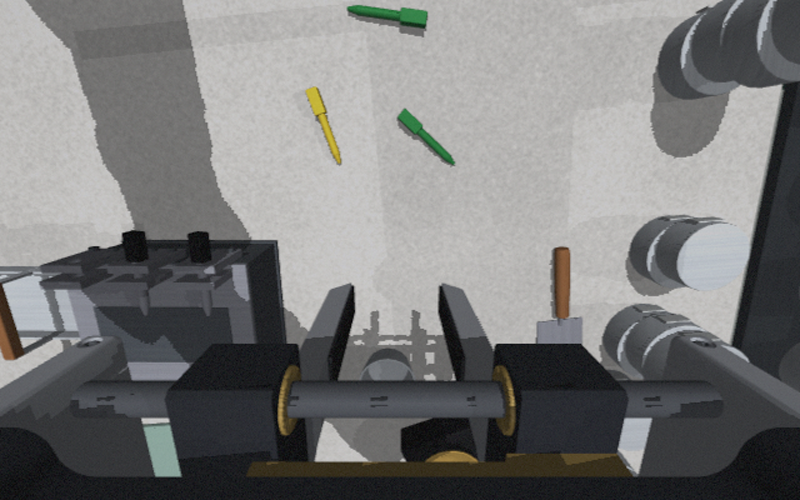

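View pics/t29.png

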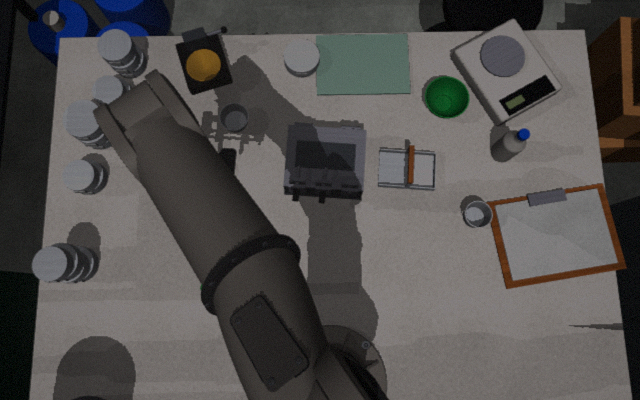

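```bash
python3 -c "
from cell import workorder
print(workorder.hand_in())"
```

```text
the job is handed in; nothing more can be done
None
```

The job is done and handed in, about 47 s into the 210 s allowed.

- **Rock lumps:** I carried the tray to the box and tilted it over the right-hand (-y) side wall by pressing it against the rim. All six lumps were counted inside the box, and none missed.
- **Tray:** It stands empty and flat on the bench beside the box. It is turned about 90° from how it started.
- **Lid:** It is fully shut. The plate measured about 97 mm high and the lug tips 136 mm, as they should be.
- **Pins:** I found two black pins, one of which had been knocked aside by the time I re-measured. One is in lug 2 and the other in lug 1. Both are fully home: the back of each head measured at box x = -120 mm (within about 1 mm), which puts the shoulder against the lug at -90. Both stayed put when let go. No third black pin showed in any picture.

The gripper touched nothing at hand-in, and I did not touch the other things on the bench. None of the last checks failed or disagreed.

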